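# Set out the slide-reading place

## Task

Set the bench out for the next reader of blood slides: stand the spare eyepiece in the middle of the closed slide box's lid. Make one straight row between the slide box and the bench timer, with the date stamp next to the slide box, the oil bottle in the middle and the hand tally counter next to the timer, so that the centres of all five (box, stamp, oil bottle, counter, timer) are evenly spaced. Everything stands upright at the end; leave the slide box, the timer and the dropper bottle where they are.

Things in the scene. Friction and masses are not known exactly. Their poses are not given: they have to be found in the camera images.
- slide_box: closed flat dark-green slide box, paper panel in the lid, brass clasp in front, 73 (x) x 105 (y) x 34 mm high, 0.34 kg, loose; lid does not open, its top is flat at 34 mm. One end of the row, left or right; its y axis lies along the row (within 1 degree). Stays where it is. Origin: centre of its underside, z up.
- bench_timer: flat off-white bench timer with a small display and three coloured keys (one red, two blue) on top, 57 (x) x 63 (y) x 23 mm high, lying flat, 0.07 kg, loose; the other end of the row, about 420 mm from the slide box, centre to centre. Stays where it is. Origin: centre of its underside, z up.
- eyepiece: spare microscope eyepiece, all black, round, about 39 mm across, 46 mm high, standing upright, 0.09 kg. Origin: centre of its underside, z up.
- oil_bottle: small squat cream-white bottle with a blue screw cap: body 35 mm across up to about 45 mm, cap 23 mm across from 48 to 66 mm height; 0.06 kg; stands upright. Origin: centre of its underside, z up.
- date_stamp: self-inking date stamp standing upright: black rectangular base 26 (x) x 42 (y) x 30 mm high, on its centre an upright round red handle, 23 mm across, from 30 to 69 mm height, 0.06 kg; best taken by the handle; final facing is free. Origin: centre of its underside, z up.
- tally: grey hand tally counter on edge, 23 (x) x 74 (y) x 54 mm high, 0.11 kg. Case 22 mm thick, y = -29 to +17 mm, up to 46 mm high; over it a fixed lever 10 mm wide up to 55 mm; small knob at -y, finger ring at +y. Starts with y within 0.5 rad of world y; grasp across its thickness; final facing is free. Origin: centre of overall length and thickness, at the underside, z up.
- dropper_bottle: slim amber-brown dropper bottle with a black rubber bulb, 29 mm across, 102 mm high, standing upright and loose among the other things; a bystander, stays where it is. Origin: centre of its underside, z up.
Mind the look-alikes: they are no part of the job. Leave any green or purple look-alike of the date_stamp alone.

How it is judged:
By the outcome, as a careful person would: the job done as asked, in the order asked, and still so for the second after the job is handed in, with the robot touching nothing.
It also fails if it takes over 104 s, if anything falls off the work surface, if the arm or the gripper's body presses on something with over 40 N, if the wrist force passes 120 N, or if a joint passes its speed limit or range.

## Robot

A 6-joint arm with a two-finger parallel gripper is mounted at the origin on a cart in front of the work surface, level with it; the furniture and walls round the work are solid. World frame = base frame: x ahead of the robot, y to its left, z up, the work surface at z = 0. Lengths are in m, angles in rad, forces in N, time in s.
With the tool pointing down it reaches from about 0.325 to 0.775 m from the base axis. Payload 5.5 kg.
Tool frame: the origin (TCP) lies at the very end of the fingers, on their centre line; the grasp point (between the pads) lies 19 mm behind it (grip_point_offset is the distance from the TCP to the grasp point, in m); z points along the fingers, y is the direction in which the jaws open and shut (so a half turn about z gives the same grasp; the last joint's range is limited). The gripper opens to 85 mm and grips with 20 to 120 N. Pads are 22 mm wide; open, the fingers measure 114 mm over their backs; the gripper's body (76 mm by 85 mm) begins 54 mm behind the grasp point. The pads swing forward as they close: fully open they stand 13 mm farther back than shut.
Start: joints at [-1.266, 0.091, 1.231, -0, 1.82, -0.057], TCP at [0.212, -0.561, 0.231] pointing down, gripper open.
Joint ranges: [-2.87, 2.87], [-0.86, 2.18], [0.17, 2.46], [-1.51, 4.65], [0.06, 2.69], [-2.65, 2.65]. Speed limits (rad/s): [2.57, 2.57, 3.01, 3.14, 3.14, 3.14].

## Interface

Orientations are given as a 3x3 rotation matrix whose columns are the frame's x, y, z axes.
In Python, from plant import * gives the robot as it stands.
- The arm moves only by the tool play_rows, never from a script. Its argument "motion" is a list of rows, each an object with "delta_pos": the shift along the tool's x, y, z in cm, a list of three; "yaw": the turn about the tool's z in degrees. In form: [{"delta_pos": [tx, ty, tz], "yaw": yaw}, ...]. A call has 1 to 12 rows; each row is the pose to reach, as a shift and turn from the pose commanded when the call began, along the tool's axes at that moment; what a row does not reach only later rows make up. A row lasts 1/8 s, in which the tool goes at most 62.5 mm and 10.7 degrees, less where a joint would pass 70% of its speed; a pose out of reach is approached as far as the arm can. A call with a gripper value outside its range is refused whole. "gripper" is the closure, from 0 (fully open) to 1 (shut), set as the call begins (left out, the last holds). The fingers move at their own pace and stop on an object; "grip_force" is the grip in N (left out, the last holds). Time passes only in rows, so rows that repeat a pose let the fingers close. It gives the time, the measured TCP pose, the force and the opening at its end, in the units of the state.
- get_state(): the state, without advancing time (a new reading comes with each control period).
- grab_frame(name): name is "scene" or "top" or "wrist"; returns a dict with "pixels" (400x640x3 uint8, red, green, blue), "fx", "fy", "cx", "cy" (pixels), "R" (3x3) and "t" (3): a world point X has camera coordinates R X + t. Camera axes: x right, y down, z forward; pixel columns grow to the right and rows downward; lengths in m; the calibration is good to about 2 mm. A picture is of the moment at which its call begins. There is no depth.
- close_job(): hands the job in, once; it reports no verdict.
The state is a dict: "time": time; "joint_pos": joint angles; "joint_velocities": joint speeds; "joint_torque": joint torques, N m; "position": TCP position; "ee_rot": TCP orientation; "contact_force": force on the tool from outside, world axes, zero at the start; "torque": the same for the moment, N m; "opening": opening from 0.0 (shut) to 1.0 (fully open).
Only numpy, scipy, OpenCV 4.12 (cv2) and the standard library are available. Lean on these libraries where they do the work, as an engineer would, in place of code of your own. Each camera call takes 0.05 s, during which the arm holds its last target.

## Working session

There is one attempt and no reset: what is moved stays moved. The work goes in short steps, Python scripts to look and compute and a tool call to move; the robot and the scene stay as the last step left them, time stands still between calls to the robot, and variables do not carry over. Pictures are saved under pics/ and viewed, and the job is handed in when it is done.

Besides the shell and the picture viewer there is one more tool, called after ">>>" as name([rows], argument=value, ...), one row to a line, values as JSON. play_rows: Moves the arm, as the interface text tells. Its arguments: {"type":"object","properties":{"motion":{"type":"array"},"gripper":{"type":"number"},"grip_force":{"type":"number"}},"required":["motion"]}

```bash
mkdir -p pics; ls; python3 - <<'E'
from plant import *
import cv2
s=get_state()
print(s['time'],s['position'],s['ee_rot'],s['opening'],s['joint_pos'])
for n in ['scene','top','wrist']:
    f=grab_frame(n)
    cv2.imwrite(f'pics/{n}0.png',f['pixels'][:,:,::-1])
    print(n,f['fx'],f['fy'],f['cx'],f['cy'],f['R'],f['t'])
E
```

```text
pics
0.0 [ 0.21227498 -0.56088781  0.23014669] [[ 9.35256074e-01  3.53971301e-01 -6.27465612e-04]
 [ 3.53971850e-01 -9.35254235e-01  1.85609771e-03]
 [ 7.01654498e-05 -1.95803182e-03 -9.99998081e-01]] 1.0017475314451711 [-1.26569443e+00  9.18554324e-02  1.23189692e+00 -4.22356947e-05
  1.81979916e+00 -5.67230564e-02]
scene 372.7426892463555 372.7426892463555 320.8436255352617 197.4818421162002 [[ 0.88558449 -0.46377796 -0.02549752]
 [-0.20312059 -0.33732252 -0.91921463]
 [ 0.41771059  0.81922129 -0.39293044]] [-0.492328    0.09367712  0.86358476]
top 433.1274820448692 433.1274820448692 314.16963943488713 201.18175455898185 [[ 0.02572155 -0.99948379  0.01924986]
 [-0.98398667 -0.02871081 -0.17591454]
 [ 0.17637641 -0.01441682 -0.98421721]] [-0.14086164  0.48721758  0.91268672]
wrist 354.50584133066945 354.50584133066945 324.86327272927144 198.34549586070744 [[ 0.35366978 -0.93536873 -0.00173723]
 [-0.89959354 -0.34065049  0.27329234]
 [-0.2562209  -0.09509244 -0.96192946]] [-0.59919791 -0.03589746  0.37743959]
```

View pics/top0.png

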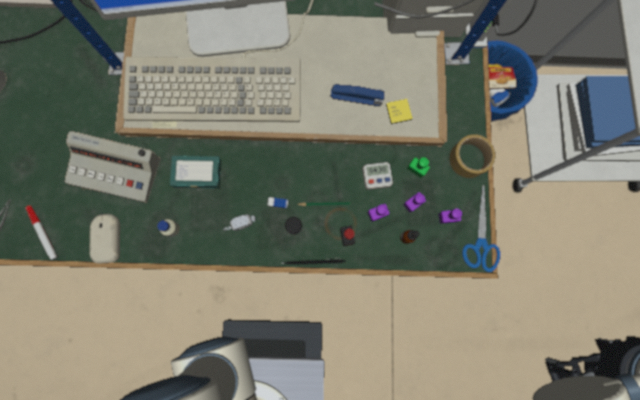

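View pics/scene0.png

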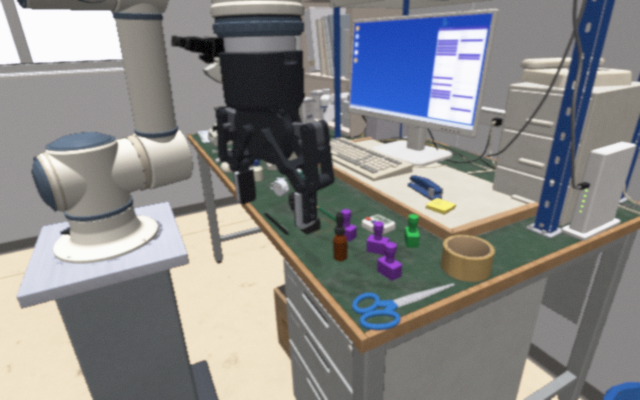

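View pics/wrist0.png

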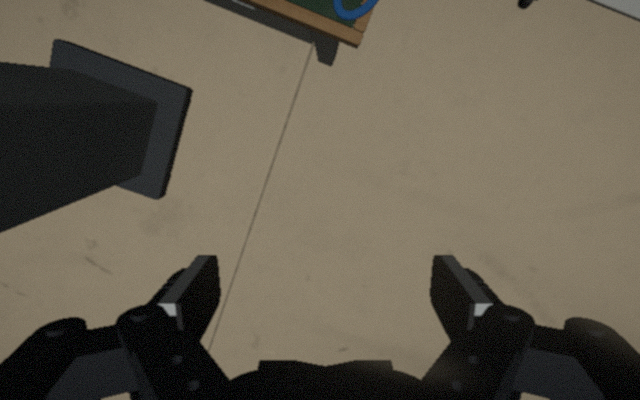

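```bash
cat > h.py <<'E'
from plant import *
import numpy as np, cv2
def ray(f,u,v,z):
    R=np.array(f['R']);t=np.array(f['t']);c=-R.T@t
    d=R.T@np.array([(u-f['cx'])/f['fx'],(v-f['cy'])/f['fy'],1]); return c+d*(z-c[2])/d[2]
def proj(f,X):
    p=np.array(f['R'])@np.array(X)+np.array(f['t']); return f['fx']*p[0]/p[2]+f['cx'],f['fy']*p[1]/p[2]+f['cy']
def crop(f,x0,x1,y0,y1,k,name):
    cv2.imwrite(name,cv2.resize(f['pixels'][y0:y1,x0:x1,::-1],None,fx=k,fy=k,interpolation=cv2.INTER_CUBIC))
E
python3 - <<'E'
from h import *
f=grab_frame('top')
crop(f,140,300,130,270,4,'pics/tA.png');crop(f,270,470,140,270,4,'pics/tB.png')
for n,u,v,z in [('box',194.5,170.5,.034),('timer',378,175,.023),('eye',293,226,.046),('oilcap',163,226,.066),('stamp',350,233,.069),('tally',240,222,.05),('drop',407,236,.08)]:
    print(n,ray(f,u,v,z).round(4))
E
```

```text
box [0.5551 0.1435 0.034 ]
timer [ 0.56   -0.2725  0.023 ]
eye [ 0.4343 -0.0827  0.046 ]
oilcap [0.4242 0.1924 0.066 ]
stamp [ 0.42   -0.2051  0.069 ]
tally [0.4393 0.0325 0.05  ]
drop [ 0.4158 -0.3243  0.08  ]
```

View pics/tA.png

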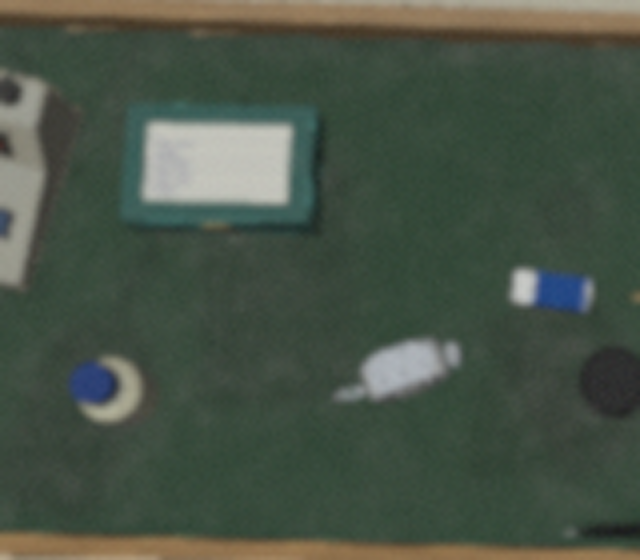

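View pics/tB.png

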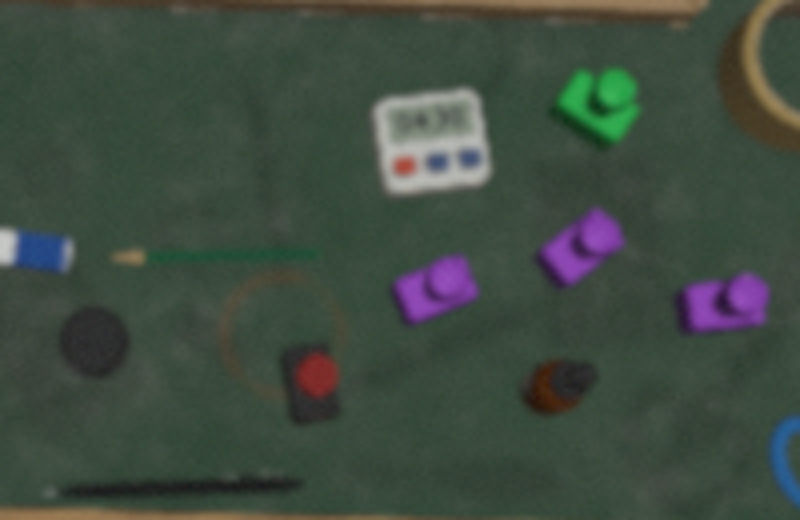

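```bash
cat >> h.py <<'E'
def go(p,yawdeg,s=None):
    # yawdeg: world angle of tool x axis (deg, ccw from above)
    s=s or get_state(); R=np.array(s['ee_rot']); 
    d=R.T@(np.array(p)-np.array(s['position']))*100
    cur=np.degrees(np.arctan2(R[1,0],R[0,0]))
    dy=(cur-yawdeg+180)%360-180
    print('delta cm',d.round(2),'yaw',round(dy,1),'cur',round(cur,1),s['position'].round(4) if hasattr(s['position'],'round') else s['position'])
E
python3 - <<'E'
from h import *
f=grab_frame('wrist');s=get_state()
R=np.array(f['R']);c=-R.T@f['t'];Rt=np.array(s['ee_rot'])
print(Rt.T@(c-s['position']), Rt.T@R.T[:,2])
go([0.40,-0.02,0.30],0)
go([0.46,-0.06,0.36],0)
E
```

```text
[ 6.84352713e-02 -1.36188252e-04 -1.41448392e-01] [-2.73360908e-01 -2.95423021e-04  9.61911496e-01]
delta cm [ 36.7  -43.96  -6.89] yaw 20.7 cur 20.7 [ 0.2123 -0.561   0.2307]
delta cm [ 40.9  -38.11 -12.89] yaw 20.7 cur 20.7 [ 0.2123 -0.561   0.2307]
```

>>> play_rows([
  {"delta_pos":[4,-3.8,-2],"yaw":2},
  {"delta_pos":[9,-8.4,-4],"yaw":5},
  {"delta_pos":[13,-12.1,-5],"yaw":8},
  {"delta_pos":[17,-15.8,-6],"yaw":11},
  {"delta_pos":[21,-19.6,-7],"yaw":14},
  {"delta_pos":[25,-23.3,-8],"yaw":17},
  {"delta_pos":[29,-27,-9],"yaw":19},
  {"delta_pos":[33,-30.8,-10],"yaw":20.7},
  {"delta_pos":[37,-34.5,-11.5],"yaw":20.7},
  {"delta_pos":[40.9,-38.1,-12.9],"yaw":20.7},
  {"delta_pos":[40.9,-38.1,-12.9],"yaw":20.7},
  {"delta_pos":[40.9,-38.1,-12.9],"yaw":20.7},
])

```text
time: 1.75
position: [0.46, -0.0601, 0.36]
ee_rot: [[1.0, 0.001, -0.001], [0.001, -1.0, -0.0], [-0.001, 0.0, -1.0]]
contact_force: [0.3, -0.9, -0.8]
opening: 1.0
```

```bash
python3 - <<'E'
from h import *
f=grab_frame('wrist');s=get_state();print(s['time'],s['position'],s['joint_pos'])
crop(f,0,640,0,400,1.25,'pics/w1.png')
np.save('w1.npy',f,allow_pickle=True)
E
```

```text
1.8 [ 0.45977741 -0.06065348  0.35993485] [-2.04274064e-01 -2.03441443e-01  1.28205943e+00 -4.11868647e-04
  2.06355163e+00  1.36654154e+00]
```

View pics/w1.png

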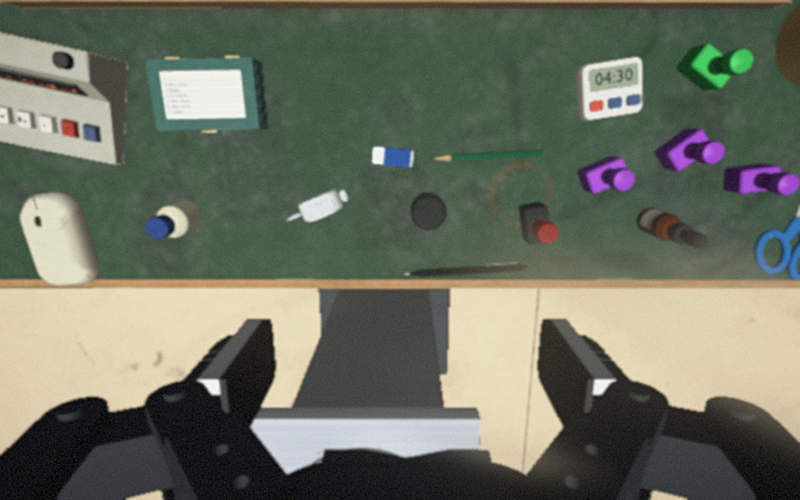

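```bash
cat > m.py <<'E'
from h import *
def blob(f,cond,win,minA=20):
    x0,x1,y0,y1=win
    hsv=cv2.cvtColor(f['pixels'],cv2.COLOR_RGB2HSV).astype(int)
    m=np.zeros(hsv.shape[:2],np.uint8); m[y0:y1,x0:x1]=cond(hsv[...,0],hsv[...,1],hsv[...,2])[y0:y1,x0:x1]*255
    cs,_=cv2.findContours(m,cv2.RETR_EXTERNAL,cv2.CHAIN_APPROX_NONE)
    c=max(cs,key=cv2.contourArea); return c
def rect(f,c,z):
    P=np.array([ray(f,u,v,z)[:2] for u,v in c[:,0]],np.float32)
    (x,y),(w,h),a=cv2.minAreaRect(P*1000); return (round(x,1),round(y,1)),(round(w,1),round(h,1)),round(a,1)
E
python3 - <<'E'
from m import *
w=np.load('w1.npy',allow_pickle=True).item(); t=grab_frame('top')
for f,n in((w,'w'),(t,'t')):
    hsv=cv2.cvtColor(f['pixels'],cv2.COLOR_RGB2HSV)
    for nm,X in dict(box=(.51,.1435,.034),bg=(.5,.05,0),panel=(.555,.1435,.034),timer=(.56,-.30,.023),eye=(.434,-.083,.046),stamp=(.42,-.205,.069),oil=(.424,.192,.066),tally=(.439,.0325,.048)).items():
        u,v=proj(f,X); print(n,nm,round(u),round(v),hsv[int(round(v)),int(round(u))])
E
```

```text
w box 166 112 [ 67  46 100]
w bg 245 119 [66 56 91]
w panel 161 75 [ 30   7 239]
w timer 513 72 [ 34  11 188]
w eye 342 172 [45 16 64]
w stamp 440 187 [  1 141 155]
w oil 125 183 [112 152 148]
w tally 253 169 [ 90   4 231]
t box 193 190 [65 42 67]
t bg 237 198 [66 71 68]
t panel 195 171 [ 34  11 182]
t timer 390 175 [ 45   7 154]
t eye 293 226 [15  9 57]
t stamp 350 233 [  1 171 119]
t oil 163 226 [103  65  47]
t tally 240 222 [108  15 170]
```

```bash
python3 - <<'E'
from m import *
w=np.load('w1.npy',allow_pickle=True).item(); t=grab_frame('top')
def win(f,X,r): u,v=proj(f,X); return [max(0,int(k)) for k in(u-r,u+r,v-r,v+r)]
for f,n in((w,'w'),(t,'t')):
    k=1.4 if n=='w' else 1
    T=dict(panel=((.555,.1435,.034),lambda h,s,v:(s<30)&(v>110),int(38*k)),
     box=((.555,.1435,.034),lambda h,s,v:(((h>75)&(h<100)&(s>80))|((s<30)&(v>110))),int(38*k)),
     timer=((.56,-.2725,.023),lambda h,s,v:(s<38)&(v>95)|((h>95)&(h<125)&(s>80))|((h<8)&(s>80)),int(22*k)),
     eye=((.434,-.083,.046),lambda h,s,v:(s<45)&(v<75),int(14*k)),
     stamp=((.42,-.205,.069),lambda h,s,v:((h<8)|(h>172))&(s>100),int(14*k)),
     oil=((.424,.192,.066),lambda h,s,v:(h>98)&(h<128)&(s>90),int(14*k)),
     tally=((.439,.0325,.048),lambda h,s,v:(s<35)&(v>100),int(22*k)))
    for nm,(X,c,r) in T.items():
        try:
            b=blob(f,c,win(f,X,r)); M=cv2.moments(b); u,v=M['m10']/M['m00'],M['m01']/M['m00']
            print(n,nm,round(u,1),round(v,1),'A',cv2.contourArea(b),'cent',ray(f,u,v,X[2])[:2].round(4),rect(f,b,X[2]), 'poly',cv2.approxPolyDP(b,3,True)[:,0].tolist() if nm in('box','timer') else '')
        except Exception as e: print(n,nm,e)
crop(w,100,300,30,210,4,'pics/w1a.png');crop(w,300,520,30,210,3.6,'pics/w1b.png')
E
```

```text
w panel 161.8 75.2 A 2461.0 cent [0.555  0.1431] ((554.3, 142.9), (46.1, 82.0), 0.1) poly 
w box 164.7 73.9 A 4541.0 cent [0.5565 0.1393] ((555.3, 138.6), (67.9, 113.2), 1.6) poly [[117, 48], [126, 104], [132, 97], [130, 81], [134, 95], [153, 96], [134, 97], [130, 104], [135, 100], [138, 104], [183, 102], [185, 98], [190, 102], [207, 102], [210, 97], [210, 69], [204, 69], [208, 62], [203, 57], [208, 52], [200, 46]]
w timer 488.1 70.5 A 2337.5 cent [ 0.5616 -0.2682] ((561.0, -267.5), (56.9, 67.2), 8.0) poly [[511, 45], [464, 53], [461, 77], [466, 96], [513, 87]]
w eye 342.1 168.4 A 641.0 cent [ 0.4394 -0.0829] ((439.1, -82.9), (38.5, 36.7), 0.2) poly 
w stamp 437.0 185.4 A 227.0 cent [ 0.4224 -0.2013] ((423.7, -199.6), (28.2, 19.9), 46.9) poly 
w oil 126.7 181.4 A 273.0 cent [0.4264 0.1892] ((425.9, 188.7), (21.6, 27.3), 7.2) poly 
w tally 256.1 164.4 A 720.5 cent [0.4449 0.0286] ((443.0, 32.4), (26.0, 71.4), 20.3) poly 
t panel 192.7 170.5 A 650.0 cent [0.5549 0.1476] ((555.3, 145.8), (81.6, 46.8), 89.8) poly 
t box 192.7 170.5 A 650.0 cent [0.5549 0.1476] ((555.3, 145.8), (81.6, 46.8), 89.8) poly [[176, 162], [177, 180], [211, 180], [209, 161]]
t timer 377.5 175.0 A 636.0 cent [ 0.5599 -0.2714] ((560.1, -271.5), (58.5, 64.9), 9.1) poly [[389, 163], [363, 166], [366, 187], [391, 185]]
t eye 298.0 229.7 A 225.0 cent [ 0.4266 -0.0937] ((435.9, -94.7), (59.3, 32.6), 1.6) poly 
t stamp 348.7 233.4 A 82.5 cent [ 0.419  -0.2022] ((419.4, -202.4), (21.0, 22.8), 46.2) poly 
t oil max() iterable argument is empty
t tally 240.2 221.6 A 234.0 cent [0.4404 0.0324] ((440.1, 35.4), (25.2, 70.0), 20.3) poly
```

View pics/w1a.png

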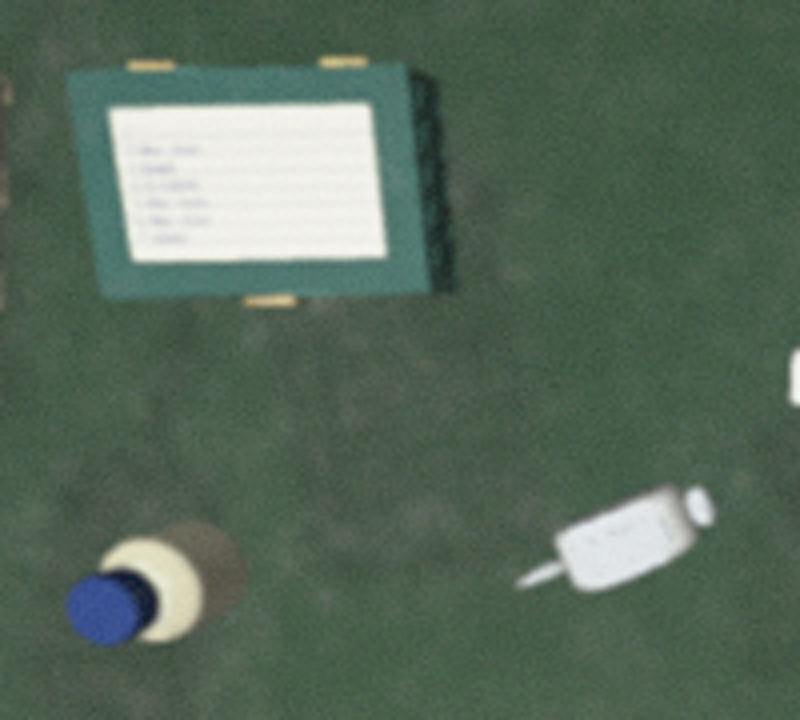

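View pics/w1b.png

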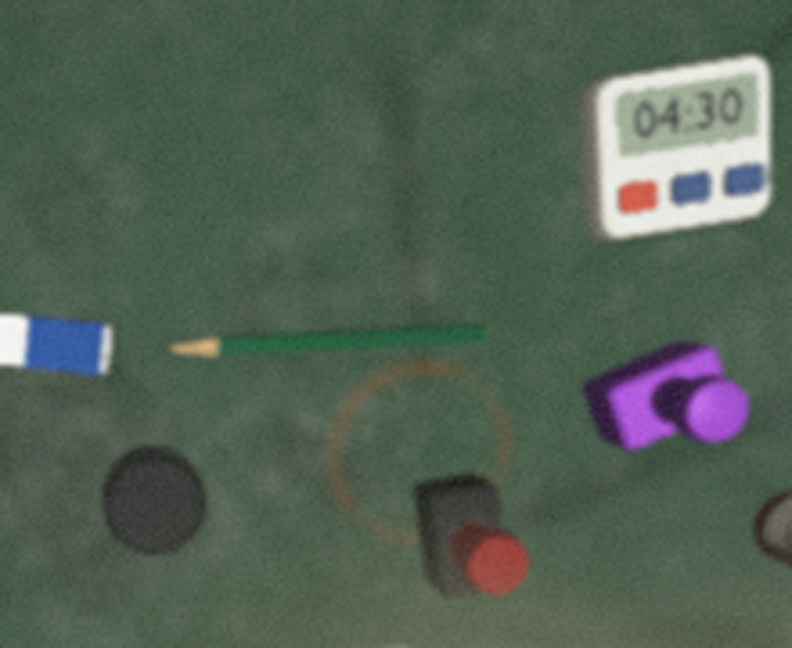

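```bash
python3 - <<'E'
from m import *
w=np.load('w1.npy',allow_pickle=True).item()
b=[ray(w,100+u/4,30+v/4,.034) for u,v in((67,72),(407,64),(433,290),(105,298))]
t=[ray(w,300+u/3.6,30+v/3.6,.023) for u,v in((596,88),(770,55),(772,214),(607,240))]
print(np.round(b,4)[:,:2],np.mean(b,0)); print(np.round(t,4)[:,:2],np.mean(t,0))
go([.437,-.083,.16],0)
E
```

```text
[[0.5864 0.1942]
 [0.5888 0.0901]
 [0.5221 0.0881]
 [0.5196 0.1928]] [0.55421387 0.14128603 0.034     ]
[[ 0.5806 -0.2374]
 [ 0.5914 -0.2967]
 [ 0.5386 -0.3052]
 [ 0.5296 -0.247 ]] [ 0.56003874 -0.27156228  0.023     ]
delta cm [-2.25  2.19 20.  ] yaw -0.1 cur -0.1 [ 0.4596 -0.0611  0.36  ]
```

>>> play_rows([
  {"delta_pos":[-0.6,0.5,5],"yaw":0},
  {"delta_pos":[-1.2,1.2,11],"yaw":0},
  {"delta_pos":[-2,2,16],"yaw":0},
  {"delta_pos":[-2.3,2.2,19],"yaw":0},
  {"delta_pos":[-2.3,2.2,20],"yaw":0},
  {"delta_pos":[-2.3,2.2,20],"yaw":0},
])

```text
time: 2.65
position: [0.4369, -0.0826, 0.1606]
ee_rot: [[1.0, -0.001, 0.0], [-0.001, -1.0, 0.0], [0.0, -0.0, -1.0]]
contact_force: [0.3, 0.3, 0.6]
opening: 1.0
```

```bash
python3 - <<'E'
from m import *
f=grab_frame('wrist');s=get_state();print(s['time'],s['position'])
crop(f,0,640,0,400,1.25,'pics/w2.png')
print(proj(f,s['position']), proj(f,[.437,-.083,.046]))
np.save('w2.npy',f,allow_pickle=True)
E
```

```text
2.7 [ 0.43747656 -0.08248711  0.16158652]
(np.float64(324.37309536981735), np.float64(260.35508903261683)) (np.float64(325.22078333231616), np.float64(192.69498582592112))
```

View pics/w2.png

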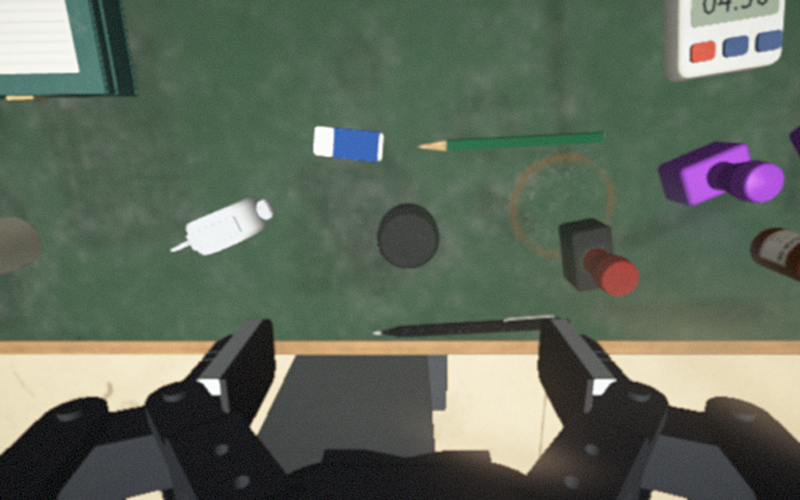

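>>> play_rows([
  {"delta_pos":[0.1,0.1,5],"yaw":0},
  {"delta_pos":[0.1,0.1,10],"yaw":0},
  {"delta_pos":[0.1,0.1,13],"yaw":0},
  {"delta_pos":[0.1,0.1,14.9],"yaw":0},
  {"delta_pos":[0.1,0.1,14.9],"yaw":0},
])

```text
time: 3.32
position: [0.4382, -0.083, 0.0114]
ee_rot: [[1.0, 0.001, -0.001], [0.001, -1.0, 0.0], [-0.001, -0.0, -1.0]]
contact_force: [0.2, 0.5, 0.7]
opening: 1.005
```

>>> play_rows([
  {"delta_pos":[0,0,0],"yaw":0},
  {"delta_pos":[0,0,0],"yaw":0},
  {"delta_pos":[0,0,0],"yaw":0},
  {"delta_pos":[0,0,0],"yaw":0},
  {"delta_pos":[0,0,0],"yaw":0},
  {"delta_pos":[0,0,0],"yaw":0},
  {"delta_pos":[0,0,0],"yaw":0},
  {"delta_pos":[0,0,0],"yaw":0},
], gripper=0.75, grip_force=30)

```text
time: 4.32
position: [0.439, -0.0833, 0.0127]
ee_rot: [[1.0, 0.001, 0.002], [0.001, -1.0, -0.001], [0.002, 0.001, -1.0]]
contact_force: [0.1, -0.5, 5.7]
opening: 0.446
```

```bash
python3 - <<'E'
from m import *
f=grab_frame('wrist');s=get_state();print(s['time'],s['position'],s['opening'],s['contact_force'])
crop(f,0,640,0,400,1.25,'pics/w3.png')
E
```

```text
4.375 [ 0.43892981 -0.08332612  0.01268846] 0.4425456758797714 [-0.3472546   0.29016343  5.7909086 ]
```

View pics/w3.png

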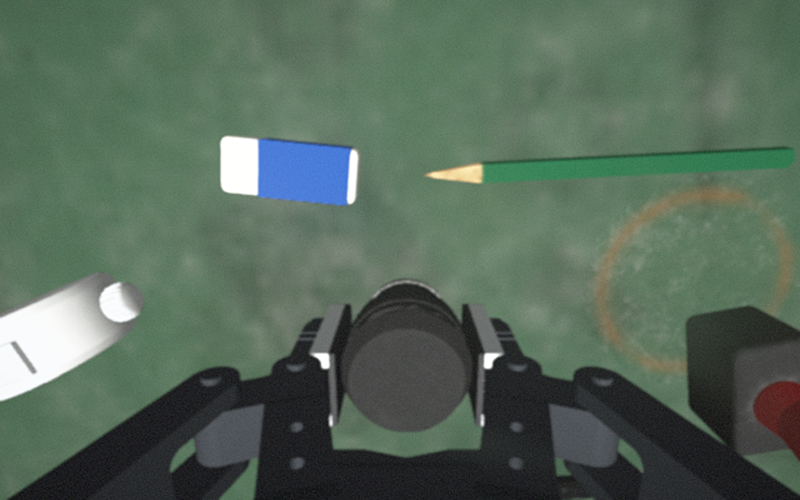

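>>> play_rows([
  {"delta_pos":[0,0,-1],"yaw":0},
  {"delta_pos":[0,0,-4],"yaw":0},
  {"delta_pos":[0,-2,-9],"yaw":0},
  {"delta_pos":[0.5,-6,-13],"yaw":0},
  {"delta_pos":[1.5,-11,-16],"yaw":0},
  {"delta_pos":[2.2,-16,-17],"yaw":0},
  {"delta_pos":[2.8,-20,-17],"yaw":0},
  {"delta_pos":[3,-22,-17],"yaw":0},
  {"delta_pos":[3,-22.5,-17],"yaw":0},
  {"delta_pos":[3,-22.5,-17],"yaw":0},
  {"delta_pos":[3,-22.5,-17],"yaw":0},
])

```text
time: 5.75
position: [0.4679, 0.141, 0.1813]
ee_rot: [[1.0, -0.001, -0.0], [-0.001, -1.0, -0.0], [-0.0, 0.0, -1.0]]
contact_force: [0.2, -0.3, -0.5]
opening: 0.445
```

```bash
python3 - <<'E'
from m import *
f=grab_frame('wrist');s=get_state();print(s['time'],s['position'],s['opening'],s['contact_force'])
crop(f,0,640,0,400,1.25,'pics/w4.png'); np.save('w4.npy',f,allow_pickle=True)
E
```

```text
5.8 [0.46796492 0.14100433 0.18135921] 0.4412802118981615 [-0.02487896 -0.06146131 -1.01221919]
```

View pics/w4.png

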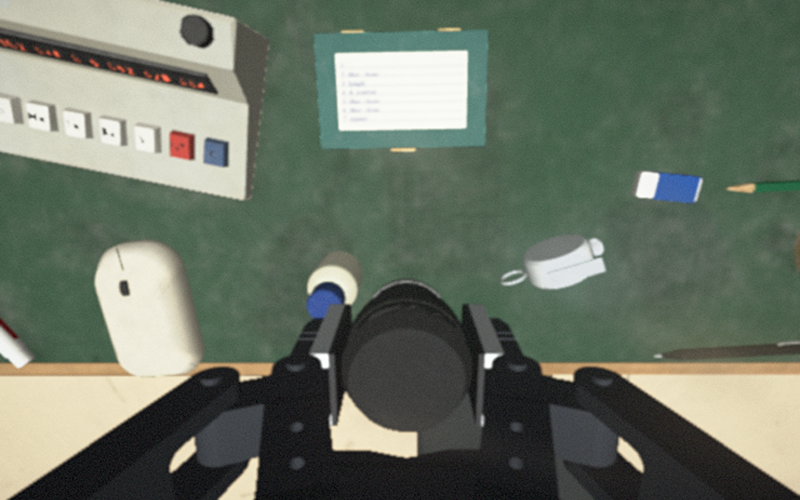

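```bash
python3 - <<'E'
from m import *
f=np.load('w4.npy',allow_pickle=True).item()
b=blob(f,lambda h,s,v:(((h>75)&(h<100)&(s>80)&(v>70))|((s<30)&(v>150))),[240,400,0,140])
print(rect(f,b,.034),cv2.approxPolyDP(cv2.convexHull(b),3,True)[:,0].tolist())
p=blob(f,lambda h,s,v:((s<30)&(v>150)),[262,380,30,110]);print(rect(f,p,.034))
m=[ray(f,u/1.25,v/1.25,.034) for u,v in((314,33),(488,29),(487,146),(321,149))];print(np.round(m,4)[:,:2],np.mean(m,0))
# eyepiece top centre, rel TCP; top z = tcp + ~.034
s=get_state();X=ray(f,325.6,304,s['position'][2]+.034);print('eye top off',X-s['position'])
crop(f,240,400,10,130,5,'pics/w4b.png');crop(f,240,410,210,370,4,'pics/w4c.png')
E
```

```text
((554.7, 143.7), (45.7, 80.8), 1.0) [[373, 40], [372, 102], [271, 103], [268, 42]]
((554.7, 143.7), (45.7, 80.8), 1.0)
[[0.5874 0.1955]
 [0.5895 0.092 ]
 [0.5216 0.0892]
 [0.5199 0.195 ]] [0.55460265 0.14292448 0.034     ]
eye top off [-1.87904887e-05 -3.52740617e-04  3.40000000e-02]
```

View pics/w4b.png

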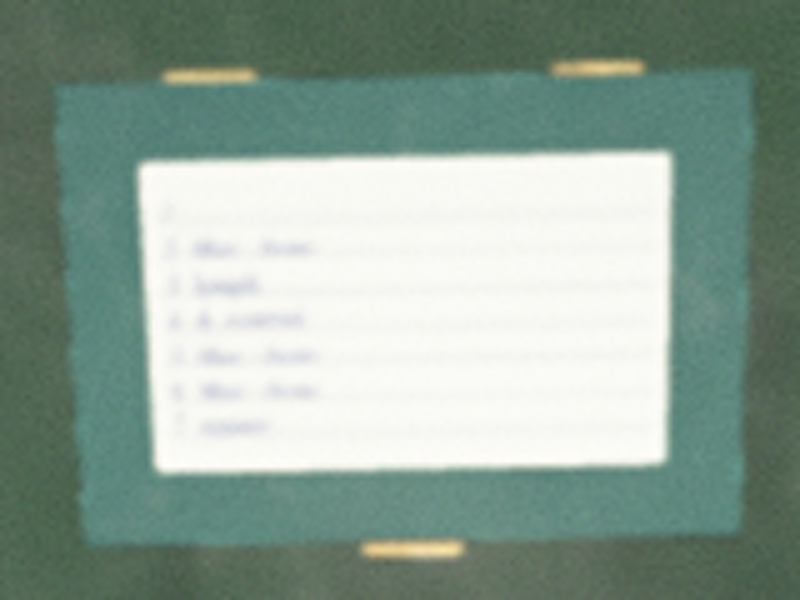

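View pics/w4c.png

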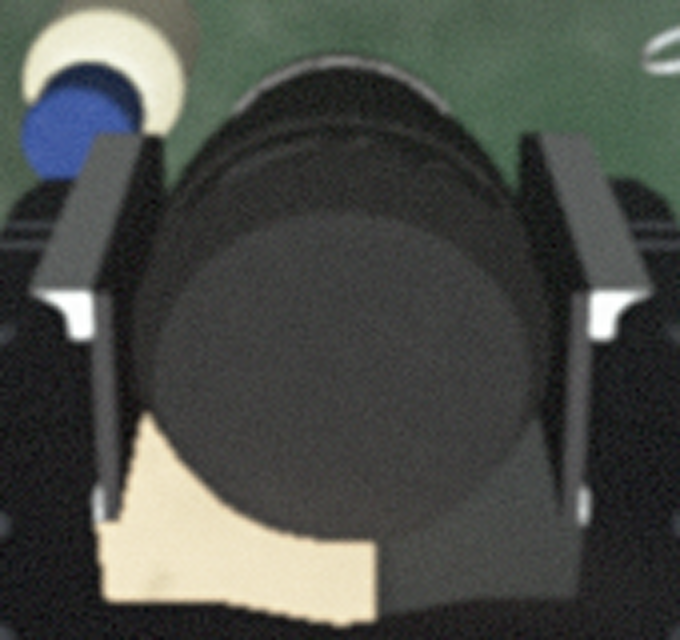

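>>> play_rows([
  {"delta_pos":[3,0,0],"yaw":0},
  {"delta_pos":[7,-0.1,1],"yaw":0},
  {"delta_pos":[8.6,-0.2,4],"yaw":0},
  {"delta_pos":[8.7,-0.2,8],"yaw":0},
  {"delta_pos":[8.7,-0.2,11],"yaw":0},
  {"delta_pos":[8.7,-0.2,12.5],"yaw":0},
  {"delta_pos":[8.7,-0.2,13],"yaw":0},
  {"delta_pos":[8.7,-0.2,13.3],"yaw":0},
  {"delta_pos":[8.7,-0.2,13.4],"yaw":0},
  {"delta_pos":[8.7,-0.2,13.4],"yaw":0},
])

```text
time: 7.05
position: [0.5554, 0.1441, 0.0482]
ee_rot: [[1.0, 0.001, 0.001], [0.001, -1.0, 0.0], [0.001, -0.0, -1.0]]
contact_force: [0.2, -0.7, -0.5]
opening: 0.443
```

```bash
python3 - <<'E'
from m import *
f=grab_frame('wrist');s=get_state();print(s['time'],s['position'],s['opening'],s['contact_force'])
crop(f,0,640,0,400,1.25,'pics/w5.png')
E
```

```text
7.1 [0.5553281  0.14408641 0.04810466] 0.44567049497758787 [ 0.37399231  0.13028644 -1.17906443]
```

View pics/w5.png

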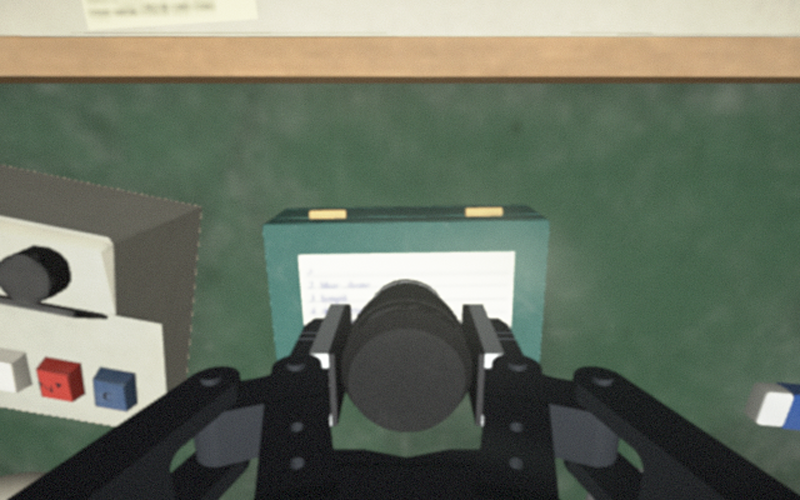

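>>> play_rows([
  {"delta_pos":[0,0,0.1],"yaw":0},
  {"delta_pos":[0,0,0.1],"yaw":0},
])

```text
time: 7.35
position: [0.555, 0.144, 0.0464]
ee_rot: [[1.0, 0.001, 0.0], [0.001, -1.0, 0.0], [0.0, -0.0, -1.0]]
contact_force: [0.2, -0.0, -1.0]
opening: 0.45
```

>>> play_rows([
  {"delta_pos":[0,0,0],"yaw":0},
  {"delta_pos":[0,0,0],"yaw":0},
  {"delta_pos":[0,0,0],"yaw":0},
  {"delta_pos":[0,0,0],"yaw":0},
  {"delta_pos":[0,0,-2],"yaw":0},
  {"delta_pos":[0,0,-6],"yaw":0},
  {"delta_pos":[0,0,-10],"yaw":0},
  {"delta_pos":[-3,3,-14],"yaw":0},
  {"delta_pos":[-6,6,-14],"yaw":0},
  {"delta_pos":[-6,6,-14],"yaw":0},
], gripper=0.35)

```text
time: 8.6
position: [0.4943, 0.0827, 0.1891]
ee_rot: [[1.0, -0.001, 0.004], [-0.001, -1.0, 0.0], [0.004, -0.0, -1.0]]
contact_force: [-0.4, 1.3, -0.7]
opening: 0.649
```

```bash
python3 - <<'E'
from m import *
f=grab_frame('wrist');s=get_state();print(s['time'],s['position'],s['opening'],s['contact_force'])
crop(f,0,640,0,400,1.25,'pics/w6.png')
np.save('w6.npy',f,allow_pickle=True)
E
```

```text
8.65 [0.49496175 0.08348442 0.1883599 ] 0.6519119232666307 [-0.09600954  0.00595292  0.15168602]
```

View pics/w6.png

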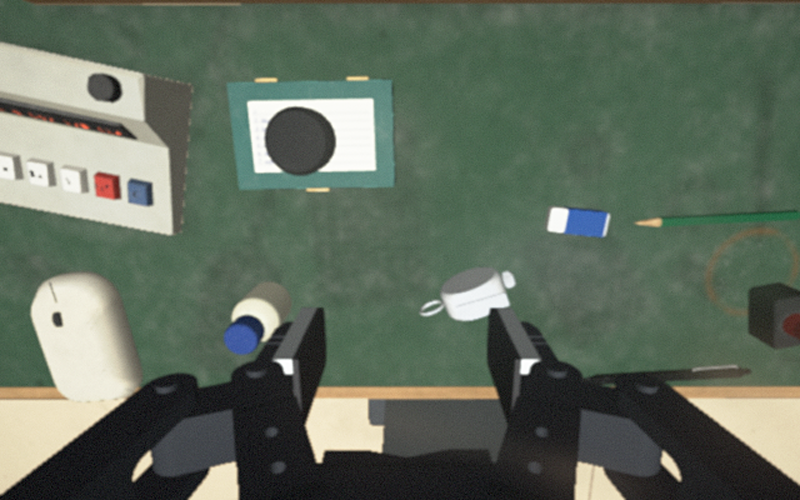

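```bash
python3 - <<'E'
from m import *
f=np.load('w6.npy',allow_pickle=True).item()
print('eye',ray(f,240.8,112.8,.08))
b=blob(f,lambda h,s,v:(s<45)&(v<80),[205,280,75,150]);c,r=cv2.minEnclosingCircle(b);print(c,r,ray(f,*c,.08),rect(f,b,.08))
go([.425,-.20,.18],0)
E
```

```text
eye [0.55326145 0.14028887 0.08      ]
(239.7147216796875, 111.59432220458984) 27.738786697387695 [0.5540697  0.14098262 0.08      ] ((553.5, 141.1), (35.9, 36.3), 43.0)
delta cm [-6.97 28.35  0.8 ] yaw -0.1 cur -0.1 [0.495  0.0835 0.1884]
```

>>> play_rows([
  {"delta_pos":[-1,4,0],"yaw":0},
  {"delta_pos":[-2,9,0],"yaw":0},
  {"delta_pos":[-4,15,0.5],"yaw":0},
  {"delta_pos":[-5,20,0.5],"yaw":0},
  {"delta_pos":[-6,25,0.8],"yaw":0},
  {"delta_pos":[-7,28,0.8],"yaw":0},
  {"delta_pos":[-7,28.3,0.8],"yaw":0},
  {"delta_pos":[-7,28.3,0.8],"yaw":0},
])

```text
time: 9.65
position: [0.4258, -0.1985, 0.1784]
ee_rot: [[1.0, 0.001, 0.0], [0.001, -1.0, 0.001], [0.0, -0.001, -1.0]]
contact_force: [1.0, -0.1, 0.6]
opening: 0.645
```

```bash
python3 - <<'E'
from m import *
f=grab_frame('wrist');s=get_state();print(s['time'],s['position'],s['opening'],s['contact_force'])
crop(f,0,640,0,400,1.25,'pics/w7.png')
np.save('w7.npy',f,allow_pickle=True)
E
```

```text
9.7 [ 0.42582129 -0.1981737   0.17839364] 0.6452741311501765 [0.47342859 0.72064375 0.69233292]
```

View pics/w7.png

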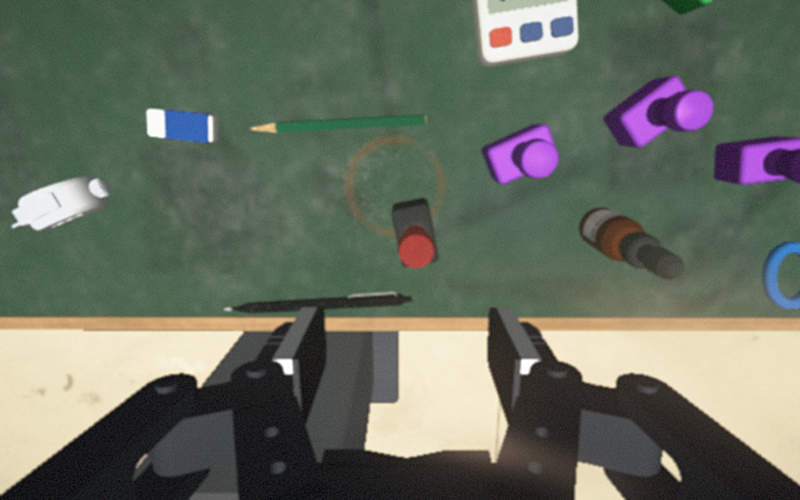

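```bash
python3 - <<'E'
from m import *
f=np.load('w7.npy',allow_pickle=True).item()
b=blob(f,lambda h,s,v:((h<8)|(h>172))&(s>100),[310,360,170,230]);c,r=cv2.minEnclosingCircle(b);print(c,r,ray(f,*c,.069),rect(f,b,.069))
crop(f,300,370,145,225,7,'pics/w7b.png')
X=ray(f,*c,.069);go([X[0],X[1],.038],0)
E
```

```text
(331.9714660644531, 196.97634887695312) 17.0075626373291 [ 0.42397383 -0.20386693  0.069     ] ((424.2, -204.6), (25.2, 20.7), 0.0)
delta cm [-0.19  0.58 14.04] yaw 0.1 cur 0.1 [ 0.4258 -0.1982  0.1784]
```

View pics/w7b.png

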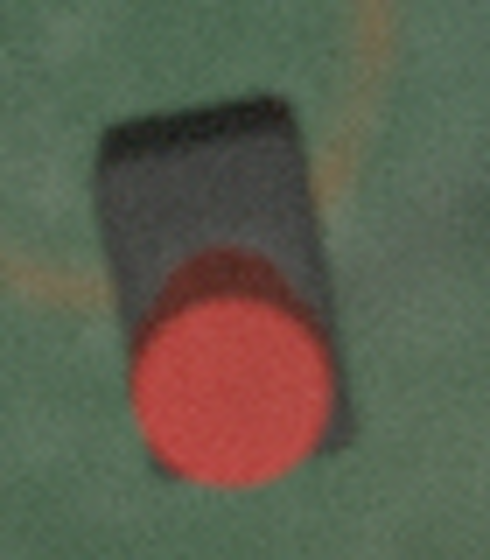

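>>> play_rows([
  {"delta_pos":[-0.3,0.4,3],"yaw":0},
  {"delta_pos":[-0.5,0.6,8],"yaw":0},
  {"delta_pos":[-0.5,0.65,12],"yaw":0},
  {"delta_pos":[-0.5,0.65,14],"yaw":0},
  {"delta_pos":[-0.5,0.65,14],"yaw":0},
])

```text
time: 10.32
position: [0.4196, -0.2037, 0.0365]
ee_rot: [[1.0, 0.003, -0.003], [0.003, -1.0, 0.002], [-0.003, -0.002, -1.0]]
contact_force: [-0.8, 0.5, 0.5]
opening: 0.647
```

>>> play_rows([
  {"delta_pos":[0,0,0],"yaw":0},
  {"delta_pos":[0,0,0],"yaw":0},
  {"delta_pos":[0,0,0],"yaw":0},
  {"delta_pos":[0,0,0],"yaw":0},
  {"delta_pos":[0,0,0],"yaw":0},
  {"delta_pos":[0,0,0],"yaw":0},
], gripper=0.9, grip_force=30)

```text
time: 11.08
position: [0.4211, -0.2058, 0.04]
ee_rot: [[1.0, 0.001, 0.003], [0.001, -1.0, -0.001], [0.003, 0.001, -1.0]]
contact_force: [-0.0, 1.4, 5.9]
opening: 0.259
```

```bash
python3 - <<'E'
from m import *
f=grab_frame('wrist');s=get_state();print(s['time'],s['position'],s['opening'],s['contact_force'])
crop(f,0,640,0,400,1.25,'pics/w8.png')
np.save('w8.npy',f,allow_pickle=True)
E
```

```text
11.125 [ 0.42112001 -0.20578926  0.04005733] 0.2617535348370948 [-0.25419195  1.84499619  6.12998387]
```

View pics/w8.png

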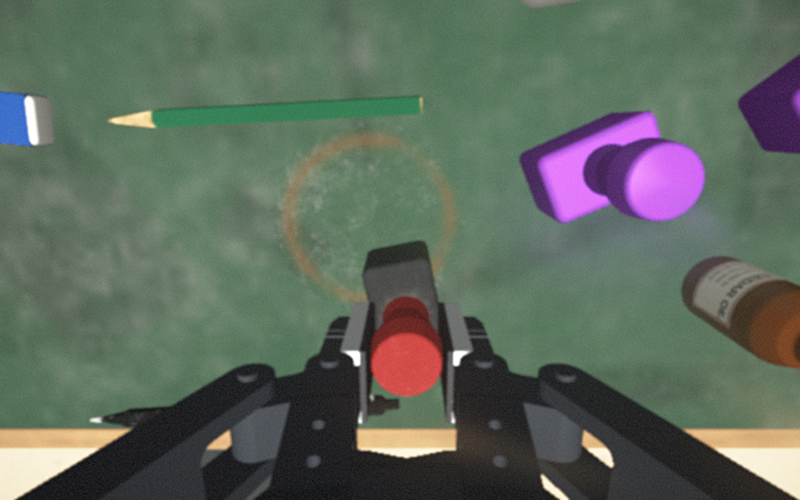

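```bash
python3 - <<'E'
from m import *
f=np.load('w8.npy',allow_pickle=True).item();s=get_state()
print(ray(f,324.8,285.6,.069)-s['position']); go([.48,-.23,.2],0)
crop(f,270,380,180,340,3.7,'pics/w8b.png')
E
```

```text
[ 4.11409048e-03 -7.51270203e-05  2.89426728e-02]
delta cm [  5.93   2.44 -15.98] yaw 0.0 cur 0.0 [ 0.4211 -0.2058  0.0401]
```

View pics/w8b.png

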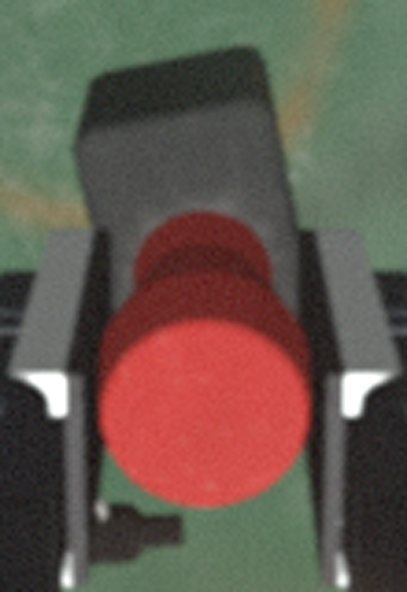

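>>> play_rows([
  {"delta_pos":[0,0,-1],"yaw":0},
  {"delta_pos":[0,0,-4],"yaw":0},
  {"delta_pos":[0,0,-9],"yaw":0},
  {"delta_pos":[2,1,-14],"yaw":0},
  {"delta_pos":[5,2,-16],"yaw":0},
  {"delta_pos":[6,2.5,-16],"yaw":0},
  {"delta_pos":[6,2.5,-16],"yaw":0},
  {"delta_pos":[6,2.5,-16],"yaw":0},
])

```text
time: 12.12
position: [0.479, -0.2301, 0.1966]
ee_rot: [[1.0, 0.0, -0.003], [0.0, -1.0, 0.002], [-0.003, -0.002, -1.0]]
contact_force: [-0.0, -0.7, -0.4]
opening: 0.258
```

```bash
python3 - <<'E'
from m import *
f=grab_frame('wrist');s=get_state();print(s['time'],s['position'],s['opening'],s['contact_force'])
crop(f,0,640,0,400,1.25,'pics/w9.png')
np.save('w9.npy',f,allow_pickle=True)
E
```

```text
12.175 [ 0.47903499 -0.23012849  0.19689082] 0.253251793343886 [-0.40209857 -0.49451286 -0.2378732 ]
```

View pics/w9.png

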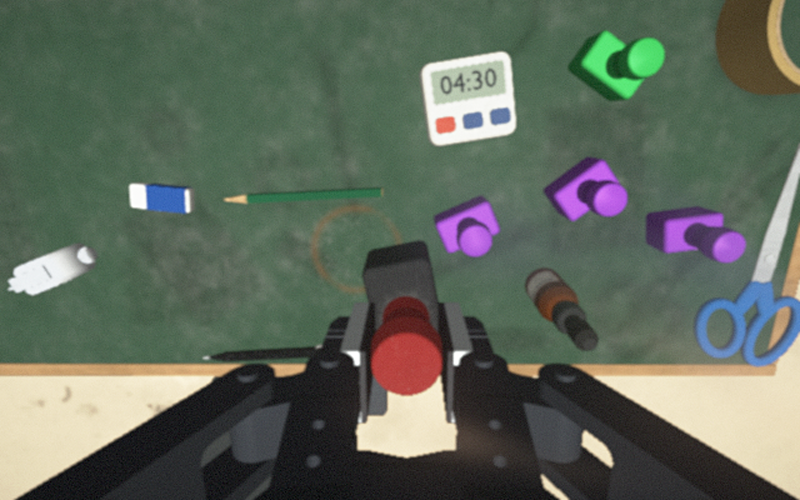

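```bash
python3 - <<'E'
from m import *
f=np.load('w9.npy',allow_pickle=True).item();s=get_state()
b=blob(f,lambda h,s,v:(s<40)&(v>120)|((h>95)&(h<125)&(s>80))|((h<8)&(s>80)),[325,420,30,125])
print(rect(f,b,.023),cv2.boundingRect(b)); crop(f,330,420,35,122,6,'pics/w9b.png')
g=np.load('w8.npy',allow_pickle=True).item()
print(ray(g,325.4,291.6,.071)-[.42112,-.20579,.04006])
E
```

```text
((561.5, -272.4), (55.2, 61.8), 8.2) (336, 41, 78, 76)
[ 0.00289839 -0.00028334  0.03094   ]
```

View pics/w9b.png

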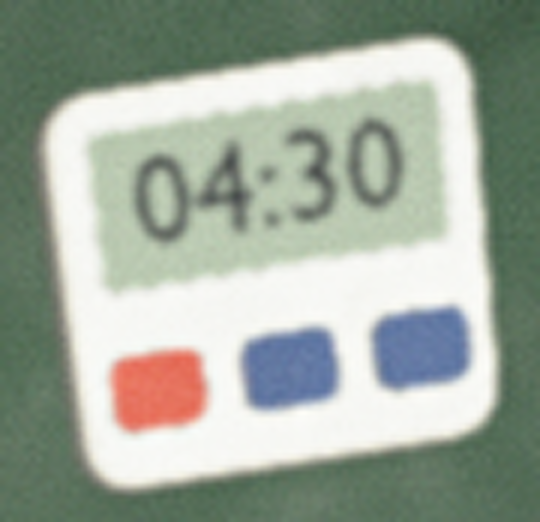

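>>> play_rows([
  {"delta_pos":[1,-3,0],"yaw":0},
  {"delta_pos":[2,-8,0],"yaw":0},
  {"delta_pos":[4,-14,0],"yaw":0},
  {"delta_pos":[6,-20,0],"yaw":0},
  {"delta_pos":[7,-25,2],"yaw":0},
  {"delta_pos":[7.5,-26.9,6],"yaw":0},
  {"delta_pos":[7.5,-26.9,10],"yaw":0},
  {"delta_pos":[7.5,-26.9,13],"yaw":0},
  {"delta_pos":[7.5,-26.9,14.7],"yaw":0},
  {"delta_pos":[7.5,-26.9,15.3],"yaw":0},
  {"delta_pos":[7.5,-26.9,15.6],"yaw":0},
  {"delta_pos":[7.5,-26.9,15.6],"yaw":0},
])

```text
time: 13.68
position: [0.5556, 0.0384, 0.0434]
ee_rot: [[1.0, 0.0, 0.002], [0.0, -1.0, -0.0], [0.002, 0.0, -1.0]]
contact_force: [0.1, 0.7, -0.5]
opening: 0.256
```

```bash
python3 - <<'E'
from m import *
f=grab_frame('wrist');s=get_state();print(s['time'],s['position'],s['opening'],s['contact_force'])
crop(f,0,640,0,400,1.25,'pics/w10.png')
go([.5535,.0393,.040],0)
E
```

```text
13.725 [0.55566379 0.03840442 0.04348906] 0.2560484882981544 [-0.64308391 -0.25735453  0.12205484]
delta cm [-0.22 -0.09  0.35] yaw 0.0 cur 0.0 [0.5557 0.0384 0.0435]
```

View pics/w10.png

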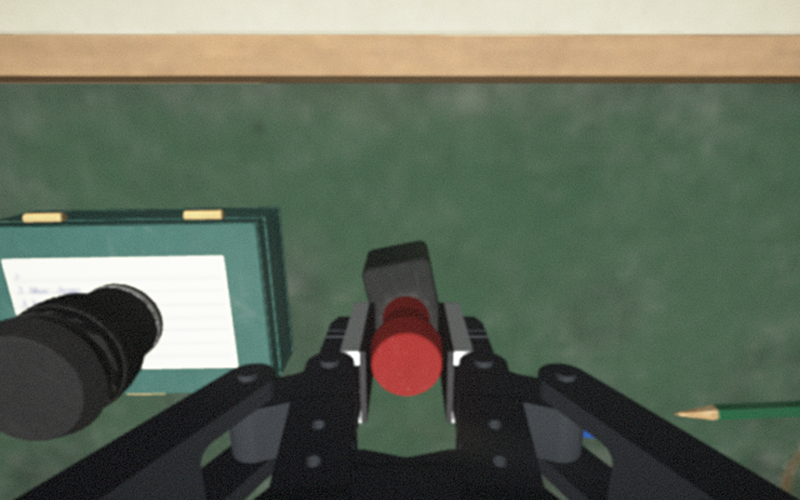

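>>> play_rows([
  {"delta_pos":[-0.2,-0.1,0.1],"yaw":0},
  {"delta_pos":[-0.2,-0.1,0.25],"yaw":0},
  {"delta_pos":[-0.2,-0.1,0.25],"yaw":0},
])

```text
time: 14.1
position: [0.5531, 0.0396, 0.0402]
ee_rot: [[1.0, 0.001, 0.001], [0.001, -1.0, 0.0], [0.001, -0.0, -1.0]]
contact_force: [-0.9, 0.0, 1.5]
opening: 0.256
```

```bash
python3 - <<'E'
from m import *
for i in range(3):
    s=get_state();print(s['time'],s['position'],s['contact_force'])
E
```

```text
14.1 [0.55314144 0.0395713  0.04019596] [-0.88465601  0.03218885  1.54248692]
14.1 [0.55314144 0.0395713  0.04019596] [-0.88465601  0.03218885  1.54248692]
14.1 [0.55314144 0.0395713  0.04019596] [-0.88465601  0.03218885  1.54248692]
```

>>> play_rows([
  {"delta_pos":[0,0,0],"yaw":0},
  {"delta_pos":[0,0,0],"yaw":0},
  {"delta_pos":[0,0,0],"yaw":0},
  {"delta_pos":[0,0,0],"yaw":0},
  {"delta_pos":[0,0,-2],"yaw":0},
  {"delta_pos":[0,0,-6],"yaw":0},
  {"delta_pos":[0,0,-11],"yaw":0},
  {"delta_pos":[-4,-3,-15],"yaw":0},
  {"delta_pos":[-8,-7,-17],"yaw":0},
  {"delta_pos":[-10,-9,-17],"yaw":0},
  {"delta_pos":[-10,-9,-17],"yaw":0},
], gripper=0.4)

```text
time: 15.48
position: [0.4523, 0.1306, 0.2123]
ee_rot: [[1.0, 0.003, 0.004], [0.003, -1.0, 0.001], [0.004, -0.001, -1.0]]
contact_force: [0.1, -0.9, -1.0]
opening: 0.6
```

```bash
python3 - <<'E'
from m import *
f=grab_frame('wrist');s=get_state();print(s['time'],s['position'],s['opening'],s['contact_force'])
crop(f,0,640,0,400,1.25,'pics/w11.png')
np.save('w11.npy',f,allow_pickle=True)
E
```

```text
15.525 [0.45293331 0.12976393 0.21146093] 0.5989396045605014 [ 0.43521136 -0.35168326 -0.58951933]
```

View pics/w11.png

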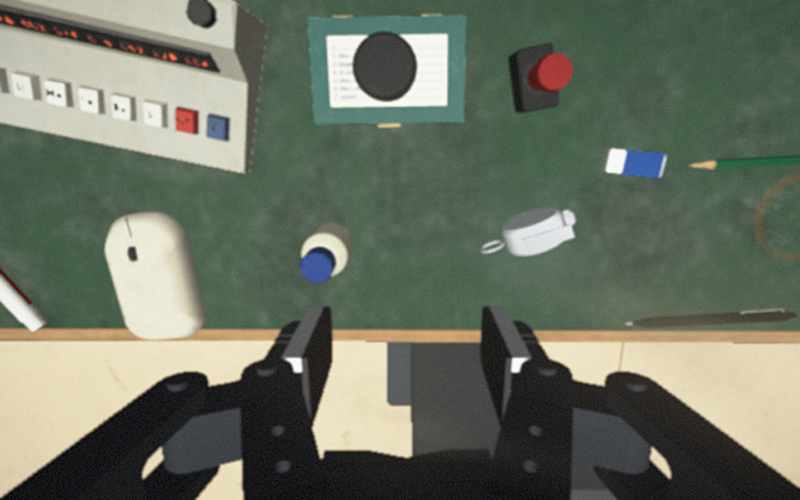

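```bash
python3 - <<'E'
from m import *
f=np.load('w11.npy',allow_pickle=True).item()
crop(f,395,470,25,100,6,'pics/w11b.png');crop(f,230,290,170,235,6,'pics/w11c.png')
b=blob(f,lambda h,s,v:((h<8)|(h>172))&(s>100),[400,470,30,90]);c,r=cv2.minEnclosingCircle(b);print(c,r,ray(f,*c,.069))
b=blob(f,lambda h,s,v:(h>98)&(h<128)&(s>90),[230,290,170,235]);c,r=cv2.minEnclosingCircle(b);print(c,r,ray(f,*c,.066),cv2.boundingRect(b))
E
```

```text
(439.76190185546875, 58.619049072265625) 18.8734130859375 [0.5497809  0.04445126 0.069     ]
(253.3964080810547, 211.9661407470703) 14.12529182434082 [0.42726472 0.19150596 0.066     ] (240, 199, 27, 28)
```

View pics/w11b.png

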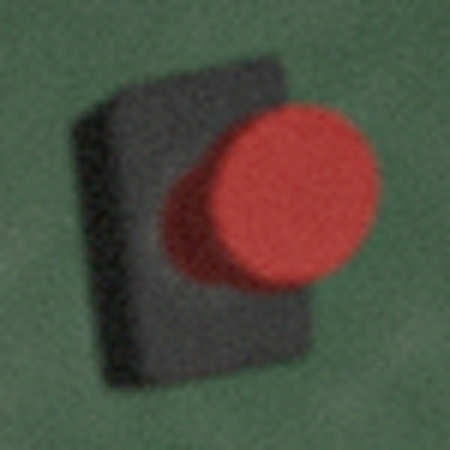

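View pics/w11c.png

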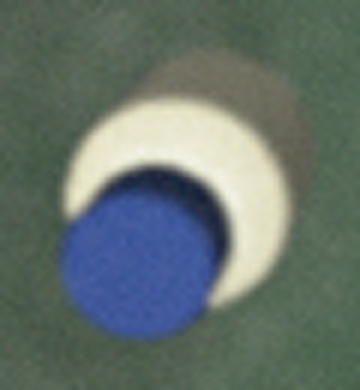

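```bash
python3 - <<'E'
from m import *
f=np.load('w11.npy',allow_pickle=True).item()
print(ray(f,444.5,57.3,.069),ray(f,430.3,62,.030)); X=ray(f,253,212.8,.066);print(X)
cor=[ray(f,u/1.25,v/1.25,.034)[:2] for u,v in((308,16),(467,16),(464,122),(314,125))];print(np.mean(cor,0))
go([.425,.191,.15],0)
E
```

```text
[0.55071798 0.0409753  0.069     ] [0.55108821 0.0405324  0.03      ]
[0.42651594 0.19188298 0.066     ]
[0.55427876 0.14295756]
delta cm [-2.8  -6.13  6.14] yaw 0.1 cur 0.1 [0.4529 0.1298 0.2115]
```

```bash
python3 - <<'E'
from m import *
f=grab_frame('top'); crop(f,150,400,140,250,3.2,'pics/t2.png')
b=blob(f,lambda h,s,v:((h<8)|(h>172))&(s>100),[220,260,150,200]);c,r=cv2.minEnclosingCircle(b);print(c,r,ray(f,*c,.069))
p=blob(f,lambda h,s,v:((h>75)&(h<100)&(s>80)&(v>50))|((s<30)&(v>110)),[160,225,150,195]);print(rect(f,p,.034))
E
```

```text
(238.39796447753906, 171.0918426513672) 6.121618747711182 [0.54809558 0.03918336 0.069     ]
((556.3, 145.2), (46.3, 82.7), 1.7)
```

View pics/t2.png

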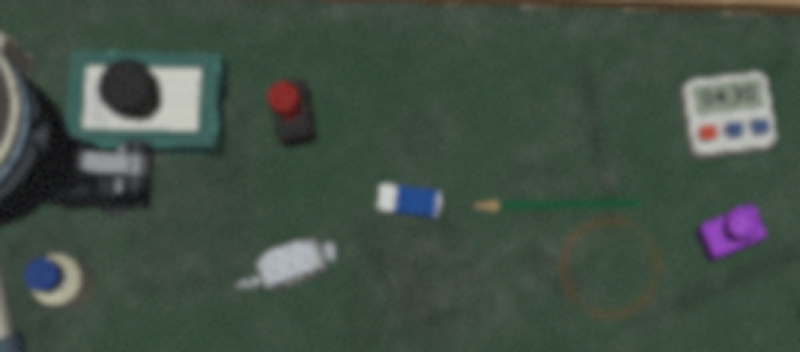

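>>> play_rows([
  {"delta_pos":[2,2,0],"yaw":0},
  {"delta_pos":[5,5,0],"yaw":0},
  {"delta_pos":[8,8,1],"yaw":0},
  {"delta_pos":[9.8,8.9,3.5],"yaw":0},
  {"delta_pos":[9.8,8.9,8],"yaw":0},
  {"delta_pos":[9.8,8.9,12.5],"yaw":0},
  {"delta_pos":[9.8,8.9,16],"yaw":0},
  {"delta_pos":[9.8,8.9,17.1],"yaw":0},
  {"delta_pos":[9.8,8.9,17.1],"yaw":0},
])

```text
time: 16.7
position: [0.5511, 0.0398, 0.0386]
ee_rot: [[1.0, -0.0, -0.001], [-0.0, -1.0, -0.0], [-0.001, 0.0, -1.0]]
contact_force: [-0.1, -0.5, 0.1]
opening: 0.596
```

>>> play_rows([
  {"delta_pos":[0,0,0],"yaw":0},
  {"delta_pos":[0,0,0],"yaw":0},
  {"delta_pos":[0,0,0],"yaw":0},
  {"delta_pos":[0,0,0],"yaw":0},
  {"delta_pos":[0,0,0],"yaw":0},
], gripper=0.9)

```text
time: 17.32
position: [0.5523, 0.0404, 0.041]
ee_rot: [[1.0, 0.001, 0.004], [0.001, -1.0, -0.0], [0.004, 0.0, -1.0]]
contact_force: [0.0, -0.9, 6.6]
opening: 0.255
```

```bash
python3 - <<'E'
from m import *
s=get_state();print(s['time'],s['position'],s['opening'],s['contact_force'])
E
```

```text
17.325 [0.55225725 0.04041768 0.04100014] 0.25495965376352475 [ 0.01085057 -0.88830585  6.61840777]
```

>>> play_rows([
  {"delta_pos":[0,0,-0.5],"yaw":0},
  {"delta_pos":[0,0,-1],"yaw":0},
  {"delta_pos":[0.3,0.05,-1],"yaw":0},
  {"delta_pos":[0.5,0.05,-1],"yaw":0},
  {"delta_pos":[0.5,0.05,-1],"yaw":0},
  {"delta_pos":[0.5,0.05,-0.5],"yaw":0},
  {"delta_pos":[0.5,0.05,-0.2],"yaw":0},
  {"delta_pos":[0.5,0.05,-0.1],"yaw":0},
  {"delta_pos":[0.5,0.05,-0.1],"yaw":0},
])

```text
time: 18.45
position: [0.556, 0.04, 0.0411]
ee_rot: [[1.0, 0.001, 0.0], [0.001, -1.0, -0.0], [0.0, 0.0, -1.0]]
contact_force: [-3.9, 0.1, 6.6]
opening: 0.256
```

>>> play_rows([
  {"delta_pos":[0,0,0],"yaw":0},
  {"delta_pos":[0,0,0],"yaw":0},
  {"delta_pos":[0,0,0],"yaw":0},
  {"delta_pos":[0,0,0],"yaw":0},
  {"delta_pos":[0,0,-2],"yaw":0},
  {"delta_pos":[0,0,-6],"yaw":0},
  {"delta_pos":[0,0,-11],"yaw":0},
  {"delta_pos":[-4,-3,-13],"yaw":0},
  {"delta_pos":[-8,-8,-14],"yaw":0},
  {"delta_pos":[-11,-13,-14],"yaw":0},
  {"delta_pos":[-12,-15,-14],"yaw":0},
  {"delta_pos":[-12,-15,-14],"yaw":0},
], gripper=0.4)

```text
time: 19.95
position: [0.4354, 0.1912, 0.1816]
ee_rot: [[1.0, 0.004, 0.002], [0.004, -1.0, 0.001], [0.002, -0.001, -1.0]]
contact_force: [-0.0, -0.9, -0.2]
opening: 0.601
```

```bash
python3 - <<'E'
from m import *
f=grab_frame('wrist');s=get_state();print(s['time'],s['position'],s['opening'],s['contact_force'])
crop(f,0,640,0,400,1.25,'pics/w12.png')
np.save('w12.npy',f,allow_pickle=True)
E
```

```text
20.0 [0.43597518 0.19026195 0.18123639] 0.6016795820977539 [-0.27570633 -0.51823803  0.35232626]
```

View pics/w12.png

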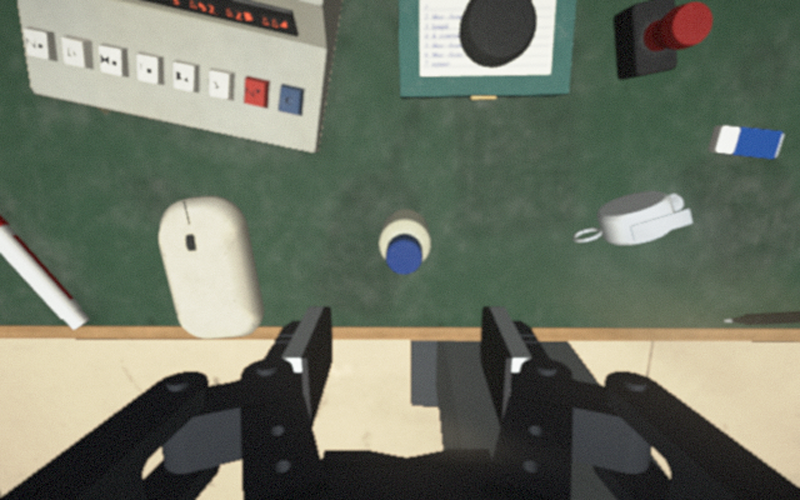

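```bash
python3 - <<'E'
from m import *
f=np.load('w12.npy',allow_pickle=True).item()
b=blob(f,lambda h,s,v:(h>98)&(h<128)&(s>120),[290,350,170,235]);c,r=cv2.minEnclosingCircle(b);print(c,r,ray(f,*c,.066),cv2.boundingRect(b))
crop(f,295,350,160,225,7,'pics/w12b.png')
s=get_state();print(s['position'])
# stamp
crop(f,480,580,0,70,6,'pics/w12c.png')
E
```

```text
(322.92657470703125, 204.43006896972656) 14.500452995300293 [0.42626272 0.19259161 0.066     ] (310, 191, 27, 28)
[0.43597518 0.19026195 0.18123639]
```

View pics/w12b.png

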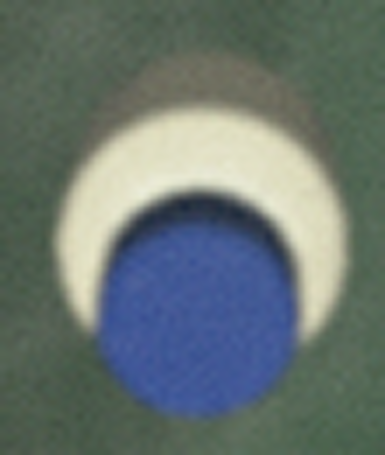

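View pics/w12c.png

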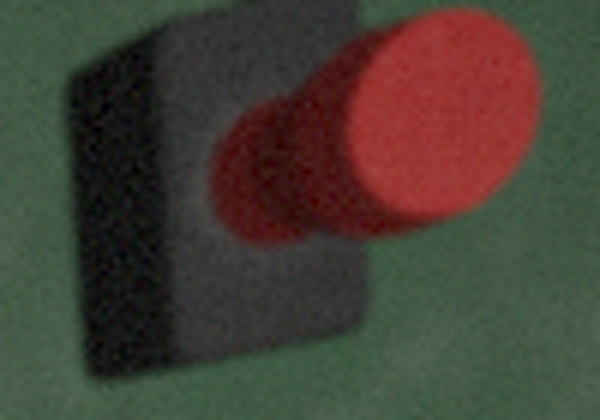

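>>> play_rows([
  {"delta_pos":[-1,-0.2,4],"yaw":0},
  {"delta_pos":[-1,-0.2,10],"yaw":0},
  {"delta_pos":[-1,-0.2,14.5],"yaw":0},
  {"delta_pos":[-1,-0.2,17],"yaw":0},
  {"delta_pos":[-1,-0.2,17],"yaw":0},
  {"delta_pos":[-1,-0.2,17],"yaw":0},
])

```text
time: 20.75
position: [0.4272, 0.1916, 0.0115]
ee_rot: [[1.0, -0.001, 0.002], [-0.001, -1.0, 0.001], [0.002, -0.001, -1.0]]
contact_force: [0.0, 0.3, 0.5]
opening: 0.599
```

>>> play_rows([
  {"delta_pos":[0,0,0],"yaw":0},
  {"delta_pos":[0,0,0],"yaw":0},
  {"delta_pos":[0,0,0],"yaw":0},
  {"delta_pos":[0,0,0],"yaw":0},
  {"delta_pos":[0,0,0],"yaw":0},
], gripper=0.8)

```text
time: 21.38
position: [0.4273, 0.1922, 0.012]
ee_rot: [[1.0, 0.001, 0.004], [0.001, -1.0, 0.001], [0.004, -0.001, -1.0]]
contact_force: [0.3, -1.7, 5.8]
opening: 0.387
```

```bash
python3 - <<'E'
from m import *
s=get_state();print(s['time'],s['position'],s['opening'],s['contact_force'])
E
```

```text
21.375 [0.42732645 0.19216214 0.01198306] 0.3874568441508106 [ 0.33997893 -1.67833292  5.8449748 ]
```

>>> play_rows([
  {"delta_pos":[0,0,-1],"yaw":0},
  {"delta_pos":[0,0,-4],"yaw":0},
  {"delta_pos":[0,1,-9],"yaw":0},
  {"delta_pos":[1,4,-13],"yaw":0},
  {"delta_pos":[4,9,-15],"yaw":0},
  {"delta_pos":[7,14,-15],"yaw":0},
  {"delta_pos":[10,19,-15],"yaw":0},
  {"delta_pos":[12,23,-14],"yaw":0},
  {"delta_pos":[13,25.5,-11],"yaw":0},
  {"delta_pos":[13.2,25.7,-7],"yaw":0},
  {"delta_pos":[13.2,25.7,-4],"yaw":0},
  {"delta_pos":[13.2,25.7,-3],"yaw":0},
])

```text
time: 22.88
position: [0.5567, -0.0648, 0.0376]
ee_rot: [[1.0, 0.0, -0.004], [0.0, -1.0, 0.001], [-0.004, -0.001, -1.0]]
contact_force: [0.3, 0.4, -0.3]
opening: 0.389
```

>>> play_rows([
  {"delta_pos":[0,0,1.2],"yaw":0},
  {"delta_pos":[0,0,2.2],"yaw":0},
  {"delta_pos":[0,0,2.7],"yaw":0},
  {"delta_pos":[0,0,2.7],"yaw":0},
  {"delta_pos":[0,0,2.7],"yaw":0},
])

```text
time: 23.5
position: [0.5584, -0.0651, 0.0134]
ee_rot: [[1.0, 0.001, 0.001], [0.001, -1.0, -0.0], [0.001, 0.0, -1.0]]
contact_force: [-0.0, -0.9, 0.8]
opening: 0.389
```

```bash
python3 - <<'E'
from m import *
f=grab_frame('wrist');s=get_state();print(s['time'],s['position'],s['opening'],s['contact_force'])
crop(f,0,640,0,400,1.25,'pics/w13.png'); go([.559,-.0645,.0125],0)
E
```

```text
23.55 [ 0.55844686 -0.06505882  0.01343357] 0.3908060284566161 [-0.32617127 -0.62710409 -0.01887456]
delta cm [ 0.06 -0.06  0.09] yaw 0.0 cur 0.0 [ 0.5584 -0.0651  0.0134]
```

View pics/w13.png

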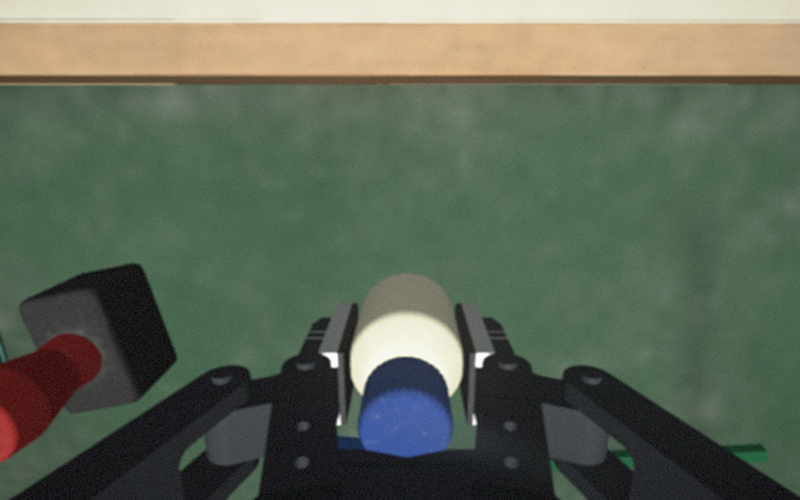

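>>> play_rows([
  {"delta_pos":[0.05,-0.05,0.1],"yaw":0},
  {"delta_pos":[0.05,-0.05,0.1],"yaw":0},
])

```text
time: 23.8
position: [0.5588, -0.0645, 0.0121]
ee_rot: [[1.0, 0.001, 0.001], [0.001, -1.0, -0.0], [0.001, 0.0, -1.0]]
contact_force: [-0.1, 0.1, 0.9]
opening: 0.391
```

>>> play_rows([
  {"delta_pos":[0,0,0],"yaw":0},
  {"delta_pos":[0,0,0],"yaw":0},
  {"delta_pos":[0,0,0],"yaw":0},
  {"delta_pos":[0,0,0],"yaw":0},
  {"delta_pos":[0,0,-2],"yaw":0},
  {"delta_pos":[0,0,-6],"yaw":0},
  {"delta_pos":[0,0,-11],"yaw":0},
  {"delta_pos":[-3,-3,-15],"yaw":0},
  {"delta_pos":[-6,-6,-19],"yaw":0},
  {"delta_pos":[-8,-9,-20],"yaw":0},
  {"delta_pos":[-8,-9,-20],"yaw":0},
  {"delta_pos":[-8,-9,-20],"yaw":0},
], gripper=0.3)

```text
time: 25.3
position: [0.4786, 0.0252, 0.2124]
ee_rot: [[1.0, 0.001, 0.001], [0.001, -1.0, -0.0], [0.001, 0.0, -1.0]]
contact_force: [-0.2, -0.8, 0.4]
opening: 0.698
```

```bash
python3 - <<'E'
from m import *
f=grab_frame('wrist');s=get_state();print(s['time'],s['position'],s['opening'],s['contact_force'])
crop(f,0,640,0,400,1.25,'pics/w14.png')
np.save('w14.npy',f,allow_pickle=True)
E
```

```text
25.35 [0.47862423 0.02491429 0.21168878] 0.6982439845832488 [ 1.15212338 -0.41972505  0.36371751]
```

View pics/w14.png

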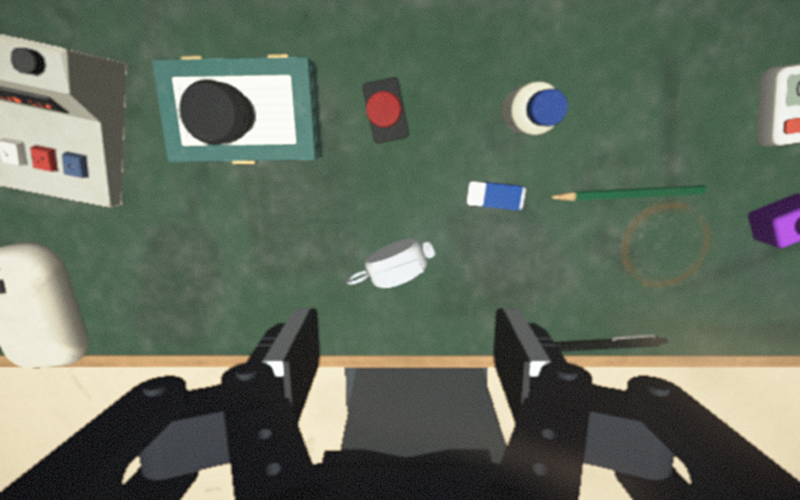

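```bash
python3 - <<'E'
from m import *
f=np.load('w14.npy',allow_pickle=True).item()
b=blob(f,lambda h,s,v:((h<8)|(h>172))&(s>100),[280,340,50,120]);M=cv2.moments(b);c=(M['m10']/M['m00'],M['m01']/M['m00']);print('stamp',c,ray(f,*c,.069),cv2.boundingRect(b))
b=blob(f,lambda h,s,v:(h>98)&(h<128)&(s>100),[395,470,60,115]);M=cv2.moments(b);c=(M['m10']/M['m00'],M['m01']/M['m00']);print('oil',c,ray(f,*c,.066),cv2.boundingRect(b))
cor=[ray(f,u/1.25,v/1.25,.034)[:2] for u,v in((153,60),(307,58),(315,159),(168,161))];print(np.round(cor,4),np.mean(cor,0))
crop(f,270,360,180,240,8,'pics/w14t.png'); crop(f,280,470,45,125,4,'pics/w14r.png')
E
```

```text
stamp (306.6325125761186, 86.84564469155414) [0.55516489 0.03894993 0.069     ] (293, 72, 29, 30)
oil (438.16138540899044, 85.63055760255465) [ 0.5561967  -0.06282792  0.066     ] (422, 72, 32, 28)
[[0.5871 0.1945]
 [0.5884 0.0913]
 [0.522  0.0896]
 [0.5205 0.1941]] [0.55452161 0.14237037]
```

View pics/w14t.png

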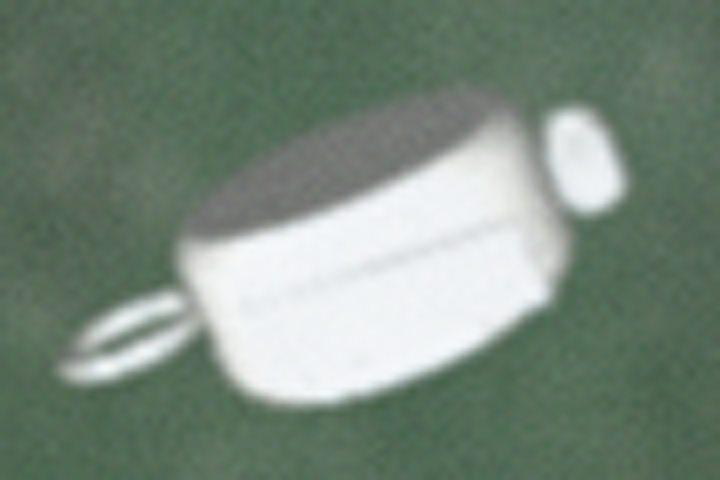

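View pics/w14r.png

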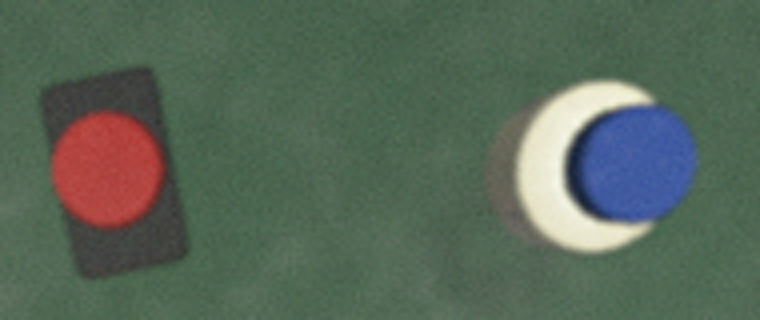

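>>> play_rows([
  {"delta_pos":[-0.5,0,0],"yaw":-10},
  {"delta_pos":[-1,0,0.5],"yaw":-20},
  {"delta_pos":[-1.5,0,1],"yaw":-30},
  {"delta_pos":[-2,-0.2,1.5],"yaw":-40},
  {"delta_pos":[-2.5,-0.4,2],"yaw":-50},
  {"delta_pos":[-3,-0.6,2.5],"yaw":-60},
  {"delta_pos":[-3.5,-0.9,3],"yaw":-70},
  {"delta_pos":[-3.9,-0.9,3],"yaw":-80},
  {"delta_pos":[-3.9,-0.9,3],"yaw":-90},
  {"delta_pos":[-3.9,-0.9,3],"yaw":-100},
  {"delta_pos":[-3.9,-0.9,3],"yaw":-109},
  {"delta_pos":[-3.9,-0.9,3],"yaw":-109},
])

```text
time: 26.85
position: [0.4396, 0.0337, 0.181]
ee_rot: [[-0.324, 0.946, -0.002], [0.946, 0.324, -0.0], [0.0, -0.002, -1.0]]
contact_force: [0.9, -1.2, -0.1]
opening: 0.702
```

>>> play_rows([
  {"delta_pos":[0,0,0],"yaw":0},
  {"delta_pos":[0,0,0],"yaw":0},
])

```text
time: 27.1
position: [0.4395, 0.0342, 0.1816]
ee_rot: [[-0.324, 0.946, -0.0], [0.946, 0.324, -0.0], [0.0, -0.0, -1.0]]
contact_force: [-0.6, 0.6, -0.0]
opening: 0.699
```

```bash
python3 - <<'E'
from m import *
f=grab_frame('wrist');s=get_state();print(s['time'],s['position'],s['opening'],s['contact_force'],s['joint_pos'][5])
go(s['position'],109)
crop(f,0,640,0,400,1.25,'pics/w15.png')
np.save('w15.npy',f,allow_pickle=True)
E
```

```text
27.15 [0.43952971 0.03431281 0.18166944] 0.7013733433988183 [-0.10695433  0.18735128 -0.72224142] -0.32989344399838083
delta cm [0. 0. 0.] yaw -0.1 cur 108.9 [0.4395 0.0343 0.1817]
```

View pics/w15.png

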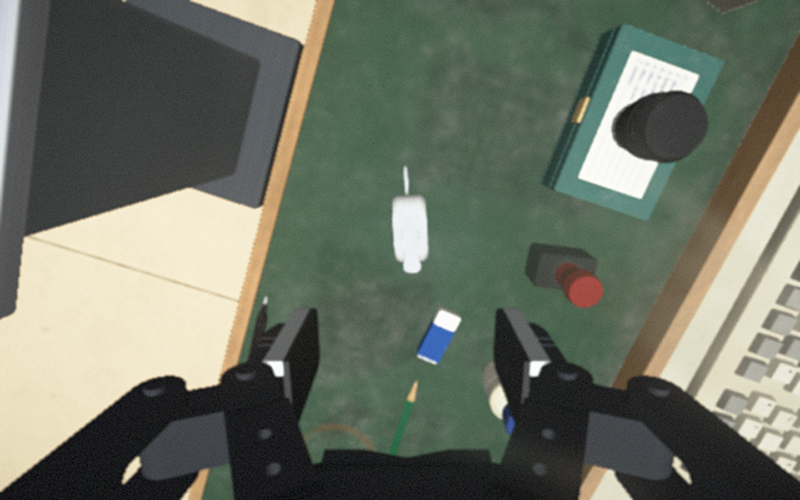

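```bash
python3 - <<'E'
from m import *
f=np.load('w15.npy',allow_pickle=True).item()
crop(f,290,370,120,230,5.4,'pics/w15b.png')
for z in(0,.023,.046):
  print([np.round(proj(f,[.4395,.0343,z]),1)])
E
```

```text
[array([326. , 175.1])]
[array([326. , 180.7])]
[array([326.1, 187.1])]
```

View pics/w15b.png

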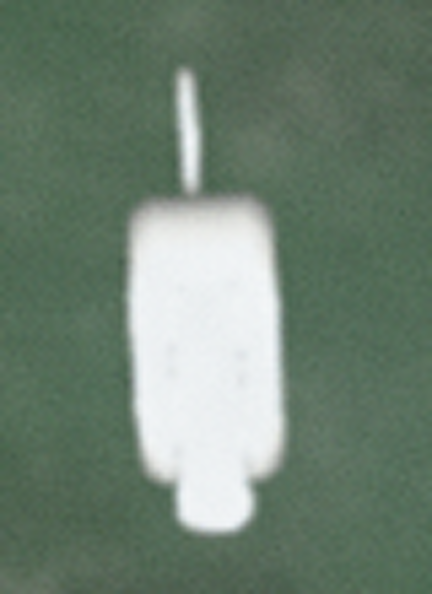

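>>> play_rows([
  {"delta_pos":[0.2,0.2,4],"yaw":-3.6},
  {"delta_pos":[0.2,0.2,10],"yaw":-3.6},
  {"delta_pos":[0.2,0.2,14.5],"yaw":-3.6},
  {"delta_pos":[0.2,0.2,17],"yaw":-3.6},
  {"delta_pos":[0.2,0.2,17],"yaw":-3.6},
  {"delta_pos":[0.2,0.2,17],"yaw":-3.6},
])

```text
time: 27.9
position: [0.4416, 0.037, 0.0133]
ee_rot: [[-0.384, 0.923, 0.002], [0.923, 0.384, 0.0], [-0.001, 0.002, -1.0]]
contact_force: [-0.3, 0.5, 0.7]
opening: 0.7
```

>>> play_rows([
  {"delta_pos":[0,0,0],"yaw":0},
  {"delta_pos":[0,0,0],"yaw":0},
  {"delta_pos":[0,0,0],"yaw":0},
  {"delta_pos":[0,0,0],"yaw":0},
  {"delta_pos":[0,0,0],"yaw":0},
  {"delta_pos":[0,0,0],"yaw":0},
], gripper=0.9)

```text
time: 28.65
position: [0.4415, 0.037, 0.013]
ee_rot: [[-0.385, 0.923, 0.002], [0.923, 0.385, -0.0], [-0.001, 0.002, -1.0]]
contact_force: [-0.9, 0.3, 5.7]
opening: 0.253
```

```bash
python3 - <<'E'
from m import *
f=grab_frame('wrist');s=get_state();print(s['time'],s['position'],s['opening'],s['contact_force'])
crop(f,0,640,0,400,1.25,'pics/w16.png'); go(s['position'],90)
E
```

```text
28.7 [0.44149797 0.03694662 0.0130325 ] 0.25541438901727803 [-0.90969304  0.07293159  6.29839425]
delta cm [0. 0. 0.] yaw 22.6 cur 112.6 [0.4415 0.0369 0.013 ]
```

View pics/w16.png

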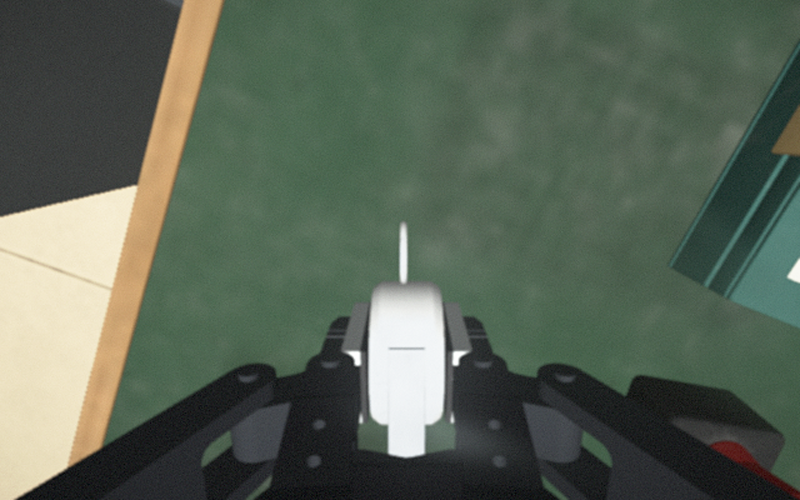

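```bash
python3 - <<'E'
from m import *
go([.5594,-.1748,.0135],91)
E
```

```text
delta cm [-2.408e+01  2.740e+00 -2.000e-02] yaw 21.6 cur 112.6 [0.4415 0.0369 0.013 ]
```

>>> play_rows([
  {"delta_pos":[0,0,-1],"yaw":0},
  {"delta_pos":[0,0,-4],"yaw":0},
  {"delta_pos":[0,0,-9],"yaw":0},
  {"delta_pos":[-3,0.4,-13],"yaw":4},
  {"delta_pos":[-8,1,-15],"yaw":9},
  {"delta_pos":[-13,1.6,-15],"yaw":14},
  {"delta_pos":[-18,2.1,-15],"yaw":18},
  {"delta_pos":[-22,2.5,-15],"yaw":21.6},
  {"delta_pos":[-24,2.7,-13],"yaw":21.6},
  {"delta_pos":[-24.1,2.7,-9],"yaw":21.6},
  {"delta_pos":[-24.1,2.7,-5],"yaw":21.6},
  {"delta_pos":[-24.1,2.7,-3],"yaw":21.6},
])

```text
time: 30.2
position: [0.5568, -0.1746, 0.0387]
ee_rot: [[-0.018, 1.0, -0.004], [1.0, 0.018, 0.002], [0.002, -0.004, -1.0]]
contact_force: [0.3, 0.1, -1.3]
opening: 0.257
```

>>> play_rows([
  {"delta_pos":[0,0,1.2],"yaw":0},
  {"delta_pos":[0,0,2.2],"yaw":0},
  {"delta_pos":[0,0,2.7],"yaw":0},
  {"delta_pos":[0,0,2.7],"yaw":0},
  {"delta_pos":[0,0,2.7],"yaw":0},
])

```text
time: 30.82
position: [0.5589, -0.1753, 0.0157]
ee_rot: [[-0.018, 1.0, 0.001], [1.0, 0.018, -0.0], [-0.001, 0.001, -1.0]]
contact_force: [-0.5, 0.2, -1.7]
opening: 0.252
```

```bash
python3 - <<'E'
from m import *
f=grab_frame('wrist');s=get_state();print(s['time'],s['position'],s['opening'],s['contact_force'])
crop(f,0,640,0,400,1.25,'pics/w17.png'); go([.5594,-.1748,.0125],91)
E
```

```text
30.875 [ 0.55882237 -0.17524551  0.01561045] 0.2528193261662112 [-0.42783558 -0.00163697 -1.36837458]
delta cm [0.04 0.06 0.31] yaw 0.0 cur 91.0 [ 0.5588 -0.1752  0.0156]
```

View pics/w17.png

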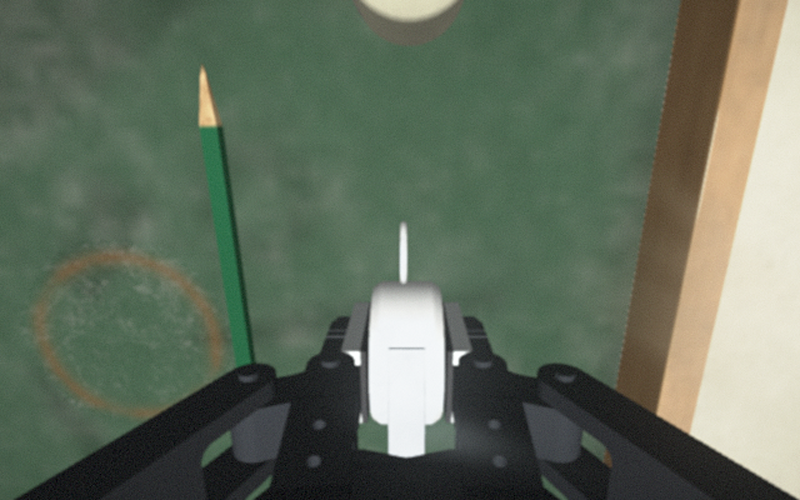

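>>> play_rows([
  {"delta_pos":[0.05,0.05,0.15],"yaw":0},
  {"delta_pos":[0.05,0.05,0.25],"yaw":0},
  {"delta_pos":[0.05,0.05,0.25],"yaw":0},
])

```text
time: 31.25
position: [0.5592, -0.1746, 0.0131]
ee_rot: [[-0.018, 1.0, 0.001], [1.0, 0.018, -0.0], [-0.0, 0.001, -1.0]]
contact_force: [-0.3, 0.7, 3.4]
opening: 0.252
```

>>> play_rows([
  {"delta_pos":[0,0,0],"yaw":0},
  {"delta_pos":[0,0,0],"yaw":0},
  {"delta_pos":[0,0,0],"yaw":0},
  {"delta_pos":[0,0,0],"yaw":0},
  {"delta_pos":[0,0,-2],"yaw":0},
  {"delta_pos":[0,0,-6],"yaw":0},
  {"delta_pos":[0,0,-11],"yaw":0},
  {"delta_pos":[2,-2,-15],"yaw":10},
  {"delta_pos":[4,-4,-19],"yaw":20},
  {"delta_pos":[6,-7,-22],"yaw":30},
  {"delta_pos":[8,-9,-24],"yaw":40},
  {"delta_pos":[8.5,-10,-25],"yaw":50},
], gripper=0.5)

```text
time: 32.75
position: [0.4567, -0.0905, 0.2663]
ee_rot: [[0.757, 0.653, 0.005], [0.653, -0.757, -0.001], [0.003, 0.004, -1.0]]
contact_force: [-0.2, -0.7, 0.5]
opening: 0.503
```

>>> play_rows([
  {"delta_pos":[0,0,0],"yaw":10},
  {"delta_pos":[0,0,0],"yaw":20},
  {"delta_pos":[0,0,0],"yaw":30},
  {"delta_pos":[0,0,0],"yaw":41},
  {"delta_pos":[0,0,0],"yaw":41},
  {"delta_pos":[0,0,0],"yaw":41},
])

```text
time: 33.5
position: [0.4573, -0.0914, 0.2632]
ee_rot: [[1.0, 0.004, 0.001], [0.004, -1.0, -0.0], [0.001, 0.0, -1.0]]
contact_force: [-0.3, -0.3, -0.0]
opening: 0.501
```

```bash
python3 - <<'E'
from m import *
f=grab_frame('wrist');s=get_state();print(s['time'],s['position'],s['opening'],s['contact_force'])
crop(f,0,640,0,400,1.25,'pics/w18.png')
np.save('w18.npy',f,allow_pickle=True)
t=grab_frame('top');crop(t,150,420,140,250,2.9,'pics/t3.png');np.save('t3.npy',t,allow_pickle=True)
E
```

```text
33.55 [ 0.45733005 -0.09139242  0.26289756] 0.49769274917857415 [-0.56842714  0.50699733  0.89812421]
```

View pics/w18.png

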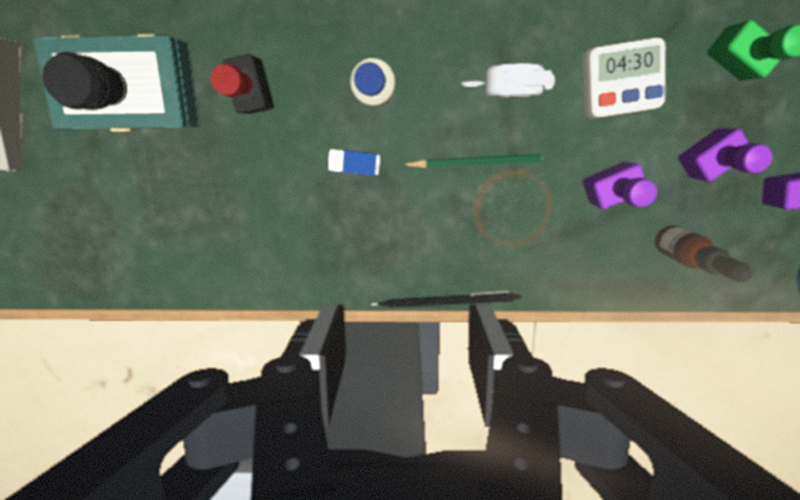

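View pics/t3.png

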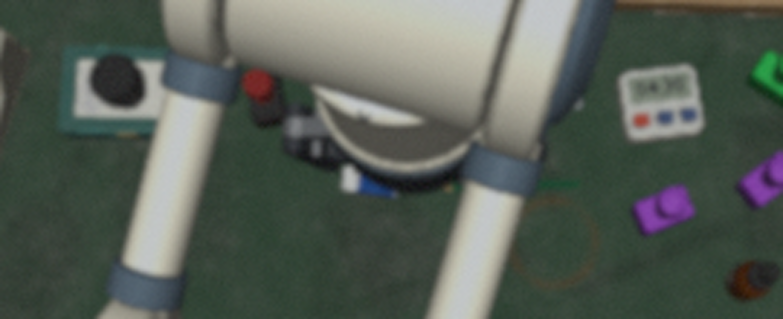

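```bash
python3 - <<'E'
from m import *
f=np.load('w18.npy',allow_pickle=True).item()
crop(f,20,220,20,110,4,'pics/w18a.png');crop(f,270,370,30,110,4,'pics/w18b.png');crop(f,360,550,20,110,4.2,'pics/w18c.png')
E
```

```text
(no output)
```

View pics/w18a.png

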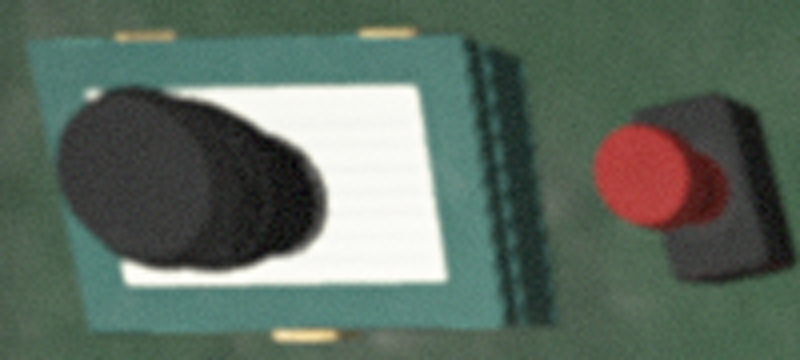

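View pics/w18b.png

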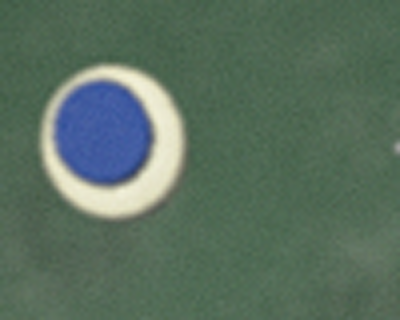

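View pics/w18c.png

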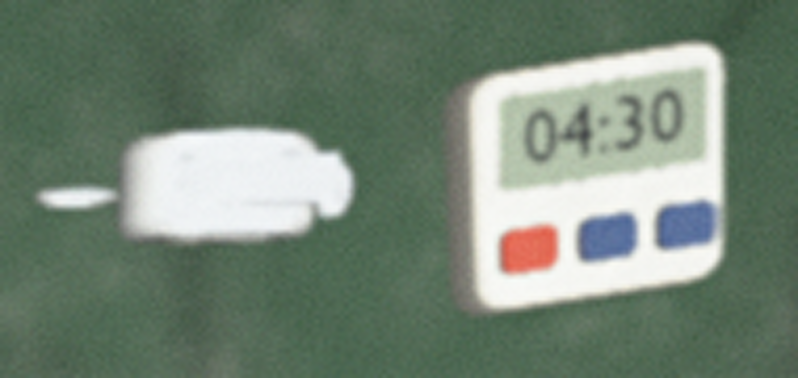

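```bash
python3 - <<'E'
from m import *
f=np.load('w18.npy',allow_pickle=True).item()
A=lambda u,v,z:ray(f,20+u/4,20+v/4,z)[:2]
B=lambda u,v,z:ray(f,270+u/4,30+v/4,z)[:2]
C=lambda u,v,z:ray(f,360+u/4.2,20+v/4.2,z)[:2]
bx=np.mean([A(u,v,.034) for u,v in((27,40),(465,37),(505,326),(92,330))],0);print('box',bx)
print('eye',A(135,178,.08))
st=A(643,176,.069);print('stamp',st,'base',np.mean([A(u,v,.03) for u,v in((633,108),(723,95),(768,265),(678,282))],0))
print('oil',B(104,132,.066),'body',B(113,141,.043))
print('tally case ends',C(312,190,.046),C(148,190,.046),C(125,190,.01),'ringtip',C(38,197,.02),C(38,197,.035),'knob',C(353,185,.03),C(353,185,.045))
tm=np.mean([C(u,v,.023) for u,v in((470,82),(726,38),(726,272),(484,312))],0);print('timer',tm)
for k in range(5): print((bx+(tm-bx)*k/4).round(4))
E
```

```text
box [0.55433348 0.14141477]
eye [0.55248345 0.14187037]
stamp [0.55423953 0.03683164] base [0.55462152 0.03765327]
oil [ 0.55572881 -0.06540156] body [ 0.55575897 -0.06577192]
tally case ends [ 0.55600982 -0.19535715] [ 0.55586906 -0.15821561] [ 0.55888476 -0.15921043] ringtip [ 0.55636291 -0.13641921] [ 0.55516357 -0.1346557 ] knob [ 0.55851262 -0.20959697] [ 0.55719526 -0.20485795]
timer [ 0.56084744 -0.27135477]
[0.5543 0.1414]
[0.556  0.0382]
[ 0.5576 -0.065 ]
[ 0.5592 -0.1682]
[ 0.5608 -0.2714]
```

>>> play_rows([
  {"delta_pos":[-3,4,-3],"yaw":0},
  {"delta_pos":[-6,9,-6],"yaw":0},
  {"delta_pos":[-9,15,-8],"yaw":0},
  {"delta_pos":[-12,21,-8],"yaw":0},
  {"delta_pos":[-15,27,-8],"yaw":0},
  {"delta_pos":[-17,33,-8],"yaw":0},
  {"delta_pos":[-18,38,-8],"yaw":0},
  {"delta_pos":[-18,40,-8],"yaw":0},
  {"delta_pos":[-18,40,-8],"yaw":0},
  {"delta_pos":[-18,40,-8],"yaw":0},
])

```text
time: 34.85
position: [0.2778, -0.4909, 0.3425]
ee_rot: [[1.0, 0.002, 0.0], [0.002, -1.0, 0.0], [0.0, -0.0, -1.0]]
contact_force: [0.4, -0.2, -0.3]
opening: 0.502
```

```bash
python3 - <<'E'
from m import *
s=get_state();print(s['time'],s['position'])
t=grab_frame('top');crop(t,150,470,135,265,2.5,'pics/t4.png');crop(t,160,290,140,200,6,'pics/t4a.png');crop(t,270,400,140,200,6,'pics/t4b.png');np.save('t4.npy',t,allow_pickle=True)
f=grab_frame('scene');crop(f,200,500,120,330,2.6,'pics/s4.png')
E
```

```text
34.85 [ 0.27779827 -0.49088349  0.34250752]
```

View pics/t4.png

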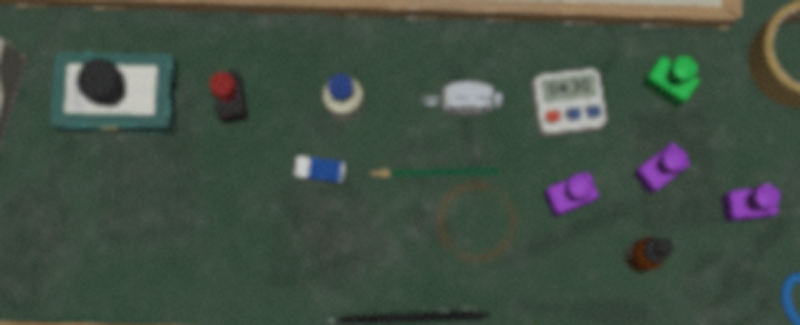

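View pics/t4a.png

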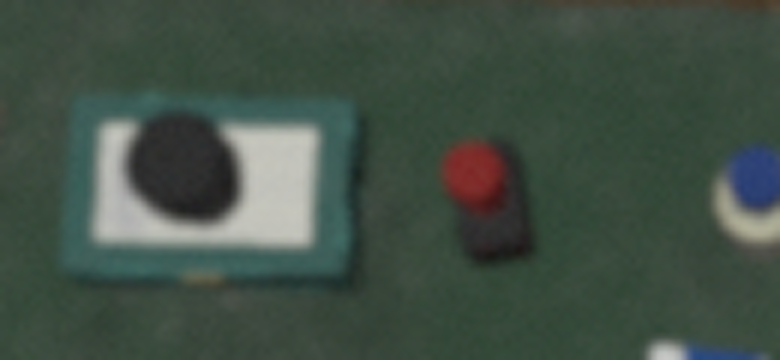

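View pics/t4b.png

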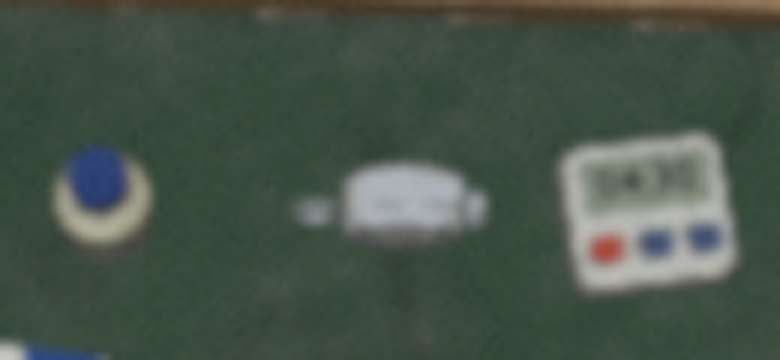

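View pics/s4.png

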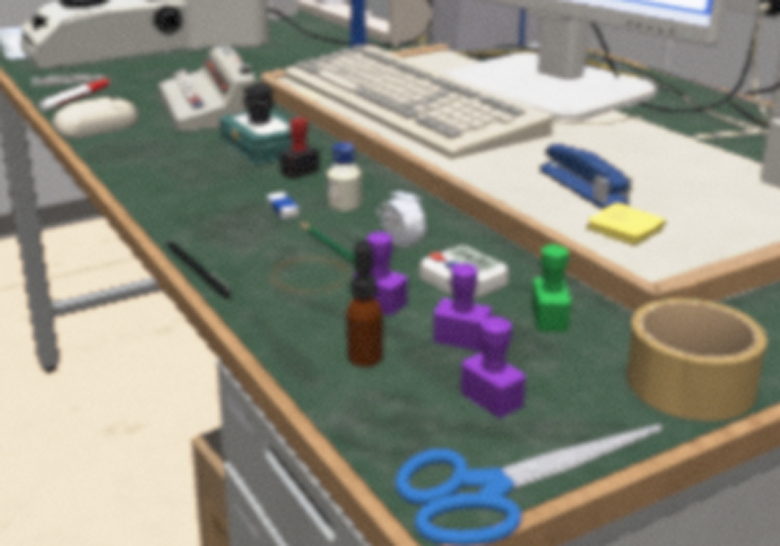

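```bash
python3 - <<'E'
from m import *
t=np.load('t4.npy',allow_pickle=True).item()
A=lambda u,v,z:ray(t,160+u/6,140+v/6,z)[:2]
B=lambda u,v,z:ray(t,270+u/6,140+v/6,z)[:2]
bx=np.mean([A(u,v,.034) for u,v in((75,95),(357,98),(350,272),(63,272))],0); tm=np.mean([B(u,v,.023) for u,v in((560,152),(718,132),(737,273),(580,293))],0)
print('box',bx,'timer',tm); 
for k in (1,2,3): print((bx+(tm-bx)*k/4).round(4))
print('eye',A(173,160,.08),'stamp',A(474,173,.069),'oil',B(97,180,.066),'tally',B(390,210,.028), 'case top',B(405,187,.046))
E
```

```text
box [0.55484986 0.14187328] timer [ 0.55913785 -0.27276571]
[0.5559 0.0382]
[ 0.557  -0.0654]
[ 0.5581 -0.1691]
eye [0.55189995 0.1438408 ] stamp [0.55318051 0.03816403] oil [ 0.55446527 -0.06417189] tally [ 0.55575421 -0.17352023] case top [ 0.56034129 -0.1778398 ]
```

>>> play_rows([
  {"delta_pos":[2,-3,1],"yaw":-9},
  {"delta_pos":[5,-6,3],"yaw":-18},
  {"delta_pos":[8,-10,6],"yaw":-27},
  {"delta_pos":[11,-14,8],"yaw":-36},
  {"delta_pos":[14,-18,10],"yaw":-45},
  {"delta_pos":[17,-22,12],"yaw":-54},
  {"delta_pos":[20,-26,14],"yaw":-63},
  {"delta_pos":[24,-29,16],"yaw":-72},
  {"delta_pos":[27,-31,18],"yaw":-81},
  {"delta_pos":[28.1,-31.6,20],"yaw":-91},
  {"delta_pos":[28.1,-31.6,20],"yaw":-91},
  {"delta_pos":[28.1,-31.6,20],"yaw":-91},
])

```text
time: 36.45
position: [0.5582, -0.1753, 0.1438]
ee_rot: [[-0.015, 1.0, 0.001], [1.0, 0.015, -0.001], [-0.001, 0.001, -1.0]]
contact_force: [0.7, -1.1, 0.5]
opening: 0.5
```

```bash
python3 - <<'E'
from m import *
f=grab_frame('wrist');s=get_state();print(s['time'],s['position'],s['opening'])
go([.5592,-.1746,.0135],91)
crop(f,0,640,0,400,1.25,'pics/w19.png');np.save('w19.npy',f,allow_pickle=True)
E
```

```text
36.5 [ 0.55834474 -0.17565879  0.14412052] 0.4987576914116355
delta cm [ 0.12  0.06 13.06] yaw -0.1 cur 90.9 [ 0.5583 -0.1757  0.1441]
```

View pics/w19.png

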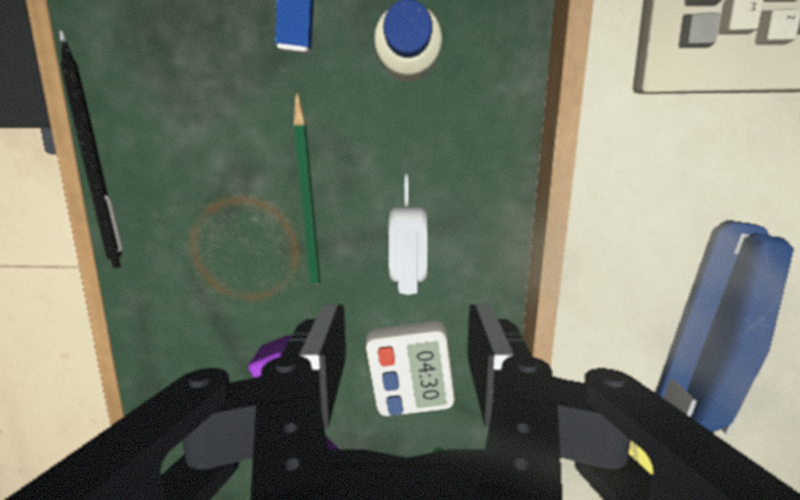

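```bash
python3 - <<'E'
from m import *
f=np.load('w19.npy',allow_pickle=True).item()
C=lambda u,v,z:ray(f,u/1.25,v/1.25,z)[:2].round(4)
print('oil',C(408,27,.066),C(408,43,.043),'timer',np.mean([C(u,v,.023) for u,v in((366,334),(443,323),(454,407),(377,416))],0))
print('ring',C(406,175,.025),'knob',C(408,293,.035),C(408,293,.045),'case top ends',C(408,218,.046),C(408,282,.046),'lines',C(389,245,.046),C(428,245,.046))
E
```

```text
oil [ 0.5567 -0.0651] [ 0.5569 -0.0681] timer [ 0.5615   -0.266425]
ring [ 0.5569 -0.136 ] knob [ 0.5591 -0.2057] [ 0.559  -0.2017] case top ends [ 0.5583 -0.1571] [ 0.5589 -0.1946] lines [ 0.5479 -0.1727] [ 0.5697 -0.1724]
```

>>> play_rows([
  {"delta_pos":[0.1,0.05,4],"yaw":0},
  {"delta_pos":[0.1,0.05,8],"yaw":0},
  {"delta_pos":[0.1,0.05,11.5],"yaw":0},
  {"delta_pos":[0.1,0.05,13],"yaw":0},
  {"delta_pos":[0.1,0.05,13],"yaw":0},
  {"delta_pos":[0.1,0.05,13],"yaw":0},
])

```text
time: 37.25
position: [0.5601, -0.1749, 0.0147]
ee_rot: [[-0.017, 1.0, 0.003], [1.0, 0.017, -0.001], [-0.001, 0.003, -1.0]]
contact_force: [-0.1, -0.2, -0.1]
opening: 0.502
```

>>> play_rows([
  {"delta_pos":[0,0,0],"yaw":0},
  {"delta_pos":[0,0,0],"yaw":0},
  {"delta_pos":[0,0,0],"yaw":0},
  {"delta_pos":[0,0,0],"yaw":0},
  {"delta_pos":[0,0,0],"yaw":0},
], gripper=0.9)

```text
time: 37.88
position: [0.5599, -0.1747, 0.0142]
ee_rot: [[-0.018, 1.0, 0.003], [1.0, 0.018, -0.001], [-0.001, 0.003, -1.0]]
contact_force: [-0.9, 0.0, 5.7]
opening: 0.251
```

>>> play_rows([
  {"delta_pos":[0,0,-0.4],"yaw":0},
  {"delta_pos":[0,0,-0.8],"yaw":0},
  {"delta_pos":[0.2,0.05,-0.8],"yaw":0},
  {"delta_pos":[0.35,0.1,-0.8],"yaw":0},
  {"delta_pos":[0.35,0.1,-0.8],"yaw":0},
  {"delta_pos":[0.35,0.1,-0.4],"yaw":0},
  {"delta_pos":[0.35,0.1,-0.1],"yaw":0},
  {"delta_pos":[0.35,0.1,0],"yaw":0},
  {"delta_pos":[0.35,0.1,0],"yaw":0},
])

```text
time: 39.0
position: [0.5601, -0.1709, 0.0142]
ee_rot: [[-0.018, 1.0, 0.001], [1.0, 0.018, -0.0], [-0.0, 0.001, -1.0]]
contact_force: [-4.7, 2.5, 9.8]
opening: 0.249
```

>>> play_rows([
  {"delta_pos":[0,0,0],"yaw":0},
  {"delta_pos":[0,0,0],"yaw":0},
  {"delta_pos":[0,0,0],"yaw":0},
  {"delta_pos":[0,0,0],"yaw":0},
  {"delta_pos":[0,0,-2],"yaw":0},
  {"delta_pos":[0,0,-6],"yaw":0},
  {"delta_pos":[0,0,-11],"yaw":0},
  {"delta_pos":[2,-2,-15],"yaw":10},
  {"delta_pos":[4,-4,-19],"yaw":20},
  {"delta_pos":[6,-7,-22],"yaw":30},
  {"delta_pos":[8,-9,-24],"yaw":40},
  {"delta_pos":[8.5,-10,-25],"yaw":50},
], gripper=0.5)

```text
time: 40.5
position: [0.4577, -0.0867, 0.2663]
ee_rot: [[0.757, 0.653, 0.005], [0.653, -0.757, -0.001], [0.003, 0.004, -1.0]]
contact_force: [-0.1, 0.6, 0.2]
opening: 0.499
```

>>> play_rows([
  {"delta_pos":[0,0,0],"yaw":10},
  {"delta_pos":[0,0,0],"yaw":20},
  {"delta_pos":[0,0,0],"yaw":30},
  {"delta_pos":[0,0,0],"yaw":41},
  {"delta_pos":[0,0,0],"yaw":41},
  {"delta_pos":[0,0,0],"yaw":41},
])

```text
time: 41.25
position: [0.4583, -0.0876, 0.2631]
ee_rot: [[1.0, 0.004, 0.001], [0.004, -1.0, -0.0], [0.001, 0.0, -1.0]]
contact_force: [-0.8, -0.3, 0.2]
opening: 0.499
```

```bash
python3 - <<'E'
from m import *
f=grab_frame('wrist');s=get_state();print(s['time'],s['position'],s['opening'],s['contact_force'])
crop(f,0,640,0,400,1.25,'pics/w20.png')
np.save('w20.npy',f,allow_pickle=True);crop(f,360,550,20,110,4.2,'pics/w20c.png')
E
```

```text
41.3 [ 0.45827491 -0.08761215  0.26286284] 0.4978890162255985 [-0.66904376  0.03866292  0.0774663 ]
```

View pics/w20.png

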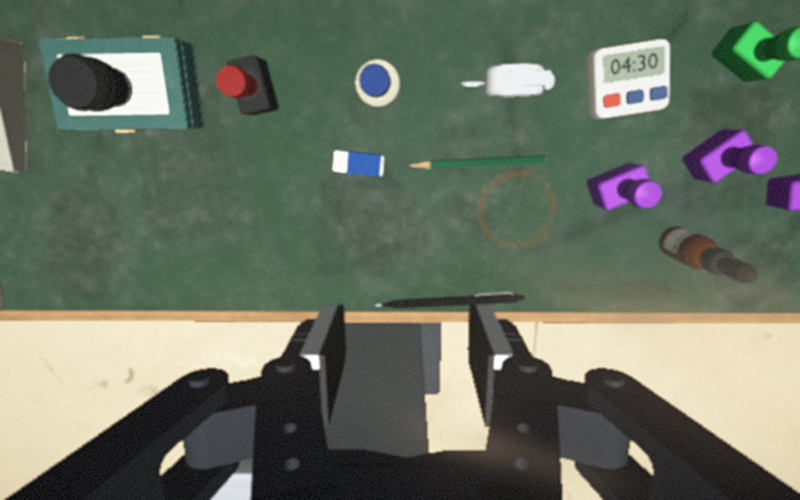

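View pics/w20c.png

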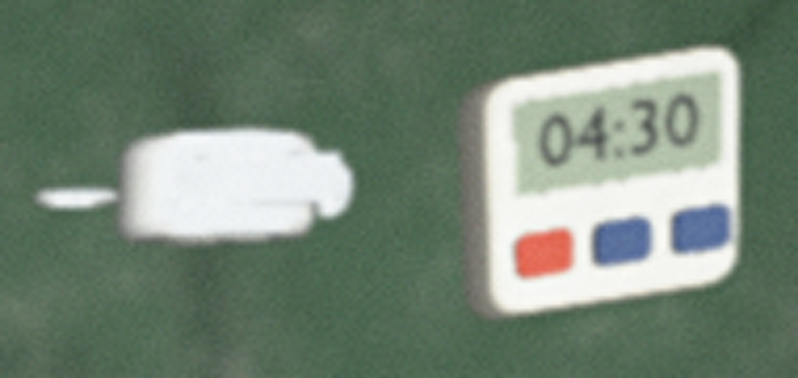

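```bash
python3 -c "
from plant import *
print(get_state()['time']);print(close_job())"
```

```text
41.3
the job is handed in; nothing more can be done
None
```

I handed the job in at 41.3 s. The eyepiece stands on the middle of the slide box's lid, and the row runs box, stamp, oil bottle, tally counter, timer.

**Checks:** In the last wrist picture, everything stands upright and the robot is clear of the bench. I never touched the dropper bottle or the look-alikes. No force reading I took was above about 11 N.

**Row:** The stamp and oil bottle measured within about 2–3 mm of their even-spacing points. Both were slightly short in x, and I left them there.

**Corrections:** I regrasped the stamp once, because it was about 5 mm short in x. I regrasped the counter once, because it was about 3–4 mm off along the row. I estimate the counter is now within 1–2 mm of its point.

**Eyepiece:** It measured about 2–3 mm from the lid's centre.

**Disagreements:** The cameras differed by about 2–3 mm on the counter and the timer, and one close wrist view put the timer about 5 mm nearer. A close-range estimate of the gripped stamp was about 4–5 mm off, which caused the first misplacement.

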